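Jack up a microscope slab and hold it

TASK

Push the small lever jack square and flush into the fence corner on the bench, so that its saddle stands under the lift pad of the microscope slab. Then pump its handle: one full stroke down, let it come all the way back up, then press it fully down again, and finish while still holding the handle down with the slab raised on the jack, so that a colleague could work on the slab's feet. Lift with the jack only: do not touch the slab or the microscope with the robot, do not tip the jack over, and leave the slide box, the dropper bottle and the tub where they are.

Things in the scene. Friction and masses are not known exactly. Their poses are not given: they have to be found in the camera images.
- fence_corner (a point): Inner corner of the fixed aluminium L fence, at bench height; axes turn with the stand, z up. End stop: from here along -x, 95 mm, inner face looks to +y. Side fence: along +y, 115 mm, inner face looks to -x. Bars 18 mm high, 12 mm thick. The slab stands beyond the end stop (-y). The lift pad is over the point (-45, +35) mm of this frame.
- lift_pad (a point): Underside centre of the round lift pad (28 mm across), 71 mm above the bench at rest, under the tip of a flat steel tongue: 44 mm wide, ending 18 mm past the pad, top 85 mm high with a round bolt head right over the pad, sticking out 108 mm to +y from the slab. Slab: 300 x 300 mm, top 87 mm high, with a 0.4 m tall white microscope on it. Load on the pad about 12 to 20 N.
- slab: The hinged slab that carries the microscope; origin 16 mm below the lift pad. It tilts up about its far edge, 390 mm from the pad, as the pad is raised (10 mm at the pad is 0.026 rad).
- jack: The loose jack, about 0.9 kg, sliding easily on plastic runners (friction about 0.25); origin at bench height under the saddle axis; front to -y, handle to +y, z up. Steel base 90 mm wide (x +-45), 12 mm high, from 35 mm in front of the origin (-y) to 185 mm behind it. Home in the corner: axes parallel to those of fence_corner, front edge against the end stop, +x side against the side fence, origin under the lift pad.
- jack_post (a point): Centre of the jack's carrying post: grey upright, 26 mm wide (jack's x), 16 mm thick (jack's y), top 100 mm above the bench, this point 56 mm above it and 65 mm behind the saddle axis (+y of the jack). Axes as the jack's. Can be gripped across its 26 mm from above.
- saddle_top (a point): Top centre of the jack's round saddle, 40 mm across, 66 mm above the bench when down (5 mm below the resting pad); rises up to 20 mm straight up as the handle is pressed, 40 mm per rad of the handle.
- pump_handle (a joint): Handle of the jack, rad: 0 is fully up (where its spring returns it), 0.5 fully down at its stop. It has no ratchet: let go, it rises and the slab comes down. Pressing at the bar takes about 1.5 to 3 N free and 6 to 10 N with the slab on the saddle.
- handle_bar (a point): Centre of the black crossbar at the handle's end: 22 mm thick, 90 mm long along the jack's x. The handle turns about an axis along jack x, 20 mm behind the post, 70 mm above the bench; bar 130 mm from it. Handle up: bar centre 142 mm behind the post, 115 mm high. Fully down: 149 mm behind, 51 mm high.
- slide_box: Bystander: grey closed box 95 x 170 x 30 mm, origin at the centre of its underside.
- dropper: Bystander: white bottle 38 mm across, 85 mm high, origin at the centre of its underside.
- tub: Bystander: open white tub 90 x 120 x 50 mm, origin at the centre of its underside.

How it is judged:
By the outcome, as a careful person would: the job done as asked, in the order asked, and still so for the second after the job is handed in, while the arm keeps its last pose, push and grip.
It also fails if it takes over 54 s, if anything falls off the work surface, if the arm or the gripper's body presses on something with over 40 N, if the wrist force passes 120 N, or if a joint passes its speed limit or range.

ROBOT

A 6-joint arm with a two-finger parallel gripper is mounted at the origin on the work surface. World frame = base frame: x ahead of the robot, y to its left, z up, the work surface at z = 0. Lengths are in mm, angles in rad, forces in N, time in s.
With the tool pointing down it reaches from about 275 to 750 mm from the base axis. Payload 10.2 kg.
Tool frame: the origin (TCP) lies on the centre line of the jaws, within the pads' length; the fingertips stand 19 mm ahead of it and the grasp point (between the pads) is the TCP (manip.tcp_to_tips is the distance from the TCP to the fingertips, in mm); z points along the fingers, y is the direction in which the jaws open and shut (so a half turn about z gives the same grasp; the last joint's range is limited). The gripper opens to 88 mm and grips with 3 to 60 N. Pads are 18 mm wide; open, the fingers measure 123 mm over their backs; the gripper's body (75 mm by 187 mm) begins 45 mm behind the grasp point.
Start: joints at [-1.464, 0.313, 1.498, -0, 1.331, -0.223], TCP at [170.011, -496.717, 232.92] pointing down, gripper open.
Joint ranges: [-2.94, 2.94], [-0.97, 2.17], [0.19, 2.56], [-1.23, 4.37], [0.02, 3.11], [-2.88, 2.88]. Speed limits (rad/s): [2.39, 2.39, 3.01, 3.14, 3.14, 3.14].

INTERFACE

Orientations are given as a unit quaternion [w, x, y, z].
In Python, from workcell import manip gives the robot as it stands.
- The arm moves only by the tool step_arm, never from a script. Its argument "targets" is a list of rows, each a list of 3 entries, a list of its own where there are three numbers: the shift along the tool's x, y, z in units of 50 mm (1.0 is 50 mm), then the turn, a rotation vector about the tool's x, y, z in units of 5 degrees (1.0 is 5 degrees), then the finger opening in mm, from 0 to 88.1. A call has 1 to 12 rows; each row is the pose to reach, as a shift and turn from the pose commanded when the call began, along the tool's axes at that moment; what a row does not reach only later rows make up. A row lasts 1/10 s, in which the tool goes at most 50 mm and 8.59 degrees, less where a joint would pass 70% of its speed; a pose out of reach is approached as far as the arm can. A call with a gripper value outside its range is refused whole. The fingers move at their own pace and stop on an object; "squeeze" is the grip in N (left out, the last holds). Time passes only in rows, so rows that repeat a pose let the fingers close. It gives the time, the measured TCP pose, the force and the opening at its end, in the units of the state.
- manip.observe(): the state, without advancing time (a new reading comes with each control period).
- manip.get_image(name): name is "scene" or "top" or "wrist"; returns a dict with "img" (384x512x3 uint8, blue, green, red), "intrinsics" (3x3 intrinsics, pixels), "D" ([k1, k2, p1, p2, k3] as OpenCV has them; the pictures are not rectified), "extrinsics" (4x4, takes a point from camera to world coordinates). Camera axes: x right, y down, z forward; pixel columns grow to the right and rows downward; lengths in mm; the calibration is good to about 2 mm. A picture is of the moment at which its call begins. There is no depth.
- manip.close_job(): hands the job in, once; it reports no verdict.
The state is a dict: "time_s": time; "joint_pos": joint angles; "joint_velocities": joint speeds; "tau": joint torques, N m; "ee_pos": TCP position; "tool_rot": TCP orientation; "ft_force": force on the tool from outside, world axes, zero at the start; "moment": the same for the moment, N m; "opening": opening from 0.0 (shut) to 1.0 (fully open).
Only numpy, scipy, OpenCV 4.12 (cv2) and the standard library are available. Lean on these libraries where they do the work, as an engineer would, in place of code of your own. Each camera call takes 0.05 s, during which the arm holds its last target.

## Working session

There is one attempt and no reset: what is moved stays moved. The work goes in short steps, Python scripts to look and compute and a tool call to move; the robot and the scene stay as the last step left them, time stands still between calls to the robot, and variables do not carry over. Pictures are saved under pics/ and viewed, and the job is handed in when it is done.

Besides the shell and the picture viewer there is one more tool, called after "Call:" by a JSON object that holds its "fn" and its "kwargs", one argument or row to a line. step_arm: Moves the arm, as the interface text tells. Its arguments: {"type":"object","properties":{"targets":{"type":"array"},"squeeze":{"type":"number"}},"required":["targets"]}

```bash
ls; mkdir -p pics; python3 - <<'E'
from workcell import manip
import cv2
s=manip.observe(); print(s)
for n in ("scene","top","wrist"):
    d=manip.get_image(n); cv2.imwrite(f"pics/{n}0.png",d["img"]); print(n,d["intrinsics"],d["D"],d["extrinsics"])
E
```

```text
pics
{'time_s': 0.0, 'joint_pos': array([-1.46438323e+00,  3.13430235e-01,  1.49842101e+00,  8.49247322e-06,
        1.33097733e+00, -2.23368897e-01]), 'joint_velocities': array([ 1.81811722e-03,  4.26151864e-06, -6.42426508e-04,  1.89738065e-03,
       -4.94123559e-04,  6.03201921e-04]), 'tau': array([-1.13004269e-04, -4.02209616e+01, -2.52275956e+01,  6.95216563e-02,
        3.52849311e-02, -5.48903165e-05]), 'ee_pos': array([ 169.99376796, -496.45907837,  232.37723116]), 'tool_rot': array([-6.16666134e-04,  9.86436231e-01,  1.64143779e-01,  4.02336534e-05]), 'ft_force': array([0.5136249 , 0.44276632, 0.58552559]), 'moment': array([-0.01130306, -0.02445342, -0.06842094]), 'opening': 1.0015620706754884}
scene [[408.1517641    0.         255.58826688]
 [  0.         408.1517641  192.21769705]
 [  0.           0.           1.        ]] [-0.10734243  0.          0.          0.          0.        ] [[-4.62899905e-01  6.05825479e-01 -6.47069676e-01  1.24533190e+03]
 [ 8.86410514e-01  3.16141832e-01 -3.38128294e-01  3.74233947e+02]
 [-2.80942884e-04 -7.30088920e-01 -6.83352098e-01  8.2123
[... 303 characters left out ...]
1  1.44026384e-01  4.06672336e+02]
 [-9.99394174e-01 -3.02247550e-02 -1.72554333e-02 -1.82486763e+00]
 [ 2.14221268e-02 -1.43465821e-01 -9.89423393e-01  1.04713031e+03]
 [ 0.00000000e+00  0.00000000e+00  0.00000000e+00  1.00000000e+00]]
wrist [[327.0848155    0.         254.54093578]
 [  0.         327.0848155  190.40336245]
 [  0.           0.           1.        ]] [-0.00696937  0.          0.          0.          0.        ] [[ 3.22429460e-01 -8.97411818e-01 -3.01149917e-01  2.48587416e+02]
 [-9.46593377e-01 -3.05835430e-01 -1.02106160e-01 -4.68800200e+02]
 [-4.71039195e-04  3.17988551e-01 -9.48094436e-01  3.82998378e+02]
 [ 0.00000000e+00  0.00000000e+00  0.00000000e+00  1.00000000e+00]]
```

View pics/scene0.png

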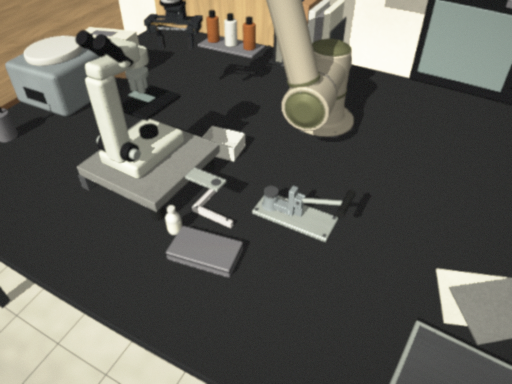

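View pics/top0.png

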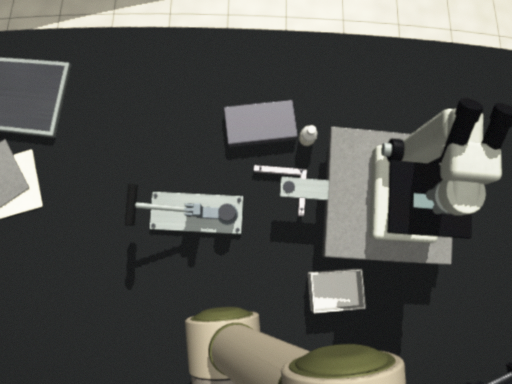

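View pics/wrist0.png

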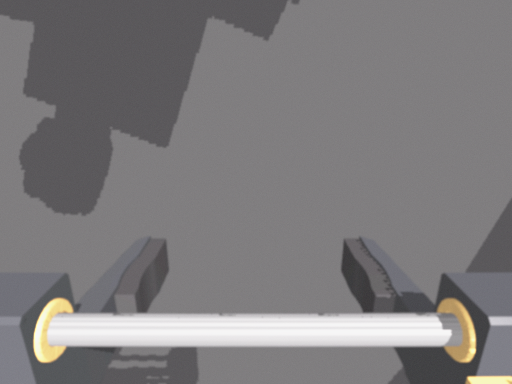

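```bash
cat > h.py <<'E'
from workcell import manip
import cv2, numpy as np, pickle
def grab(n,f=None):
    d=manip.get_image(n)
    if f: pickle.dump(d,open(f"pics/{f}.pkl","wb")); cv2.imwrite(f"pics/{f}.png",d["img"])
    return d
def load(f): return pickle.load(open(f"pics/{f}.pkl","rb"))
def atz(d,uv,z):
    K,D,T=[np.array(d[k],float) for k in("intrinsics","D","extrinsics")]
    p=cv2.undistortPoints(np.array(uv,float).reshape(-1,1,2),K,D).reshape(-1,2)
    r=np.c_[p,np.ones(len(p))]@T[:3,:3].T
    o=T[:3,3]; z=np.broadcast_to(z,len(p))
    return o+r*((z-o[2])/r[:,2])[:,None]
def proj(d,P):
    K,D,T=[np.array(d[k],float) for k in("intrinsics","D","extrinsics")]
    Ti=np.linalg.inv(T); rv=cv2.Rodrigues(Ti[:3,:3])[0]
    return cv2.projectPoints(np.array(P,float).reshape(-1,1,3),rv,Ti[:3,3],K,D)[0].reshape(-1,2)
def crop(d,x0,y0,x1,y1,f,s=None):
    s=s or min(800/(x1-x0),600/(y1-y0)); s=int(s)
    im=cv2.resize(d["img"][y0:y1,x0:x1],None,fx=s,fy=s,interpolation=cv2.INTER_CUBIC)
    for u in range((x0+9)//10*10,x1,10):
        cv2.line(im,((u-x0)*s,0),((u-x0)*s,6),(0,255,255),1)
        if u%20==0: cv2.putText(im,str(u),((u-x0)*s,18),0,.4,(0,255,255),1)
    for v in range((y0+9)//10*10,y1,10):
        cv2.line(im,(0,(v-y0)*s),(6,(v-y0)*s),(0,255,255),1)
        if v%20==0: cv2.putText(im,str(v),(8,(v-y0)*s+4),0,.4,(0,255,255),1)
    cv2.imwrite(f"pics/{f}.png",im)
E
python3 - <<'E'
from h import *
t=grab("top","t1"); s=grab("scene","s1")
crop(t,120,180,250,250,"t1a"); crop(t,215,90,345,240,"t1b")
crop(s,160,160,350,280,"s1a")
E
```

```text
(no output)
```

View pics/t1a.png

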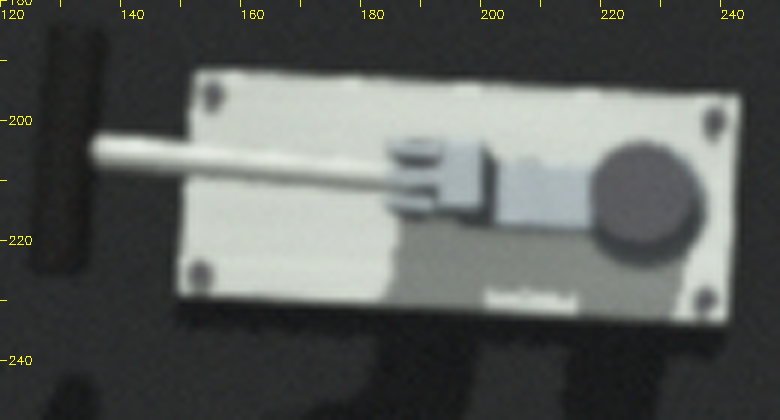

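View pics/t1b.png

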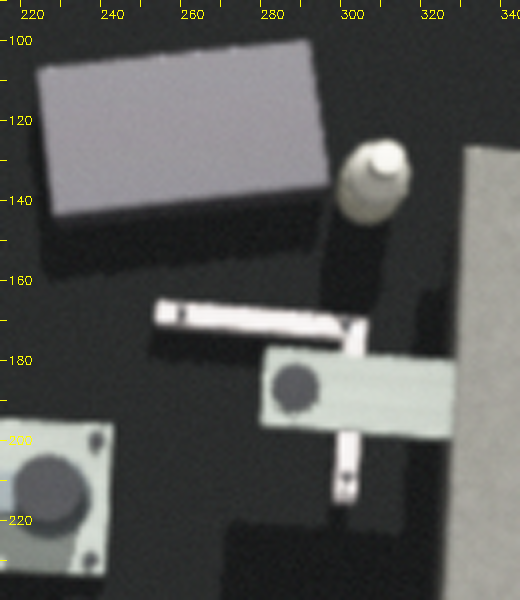

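View pics/s1a.png

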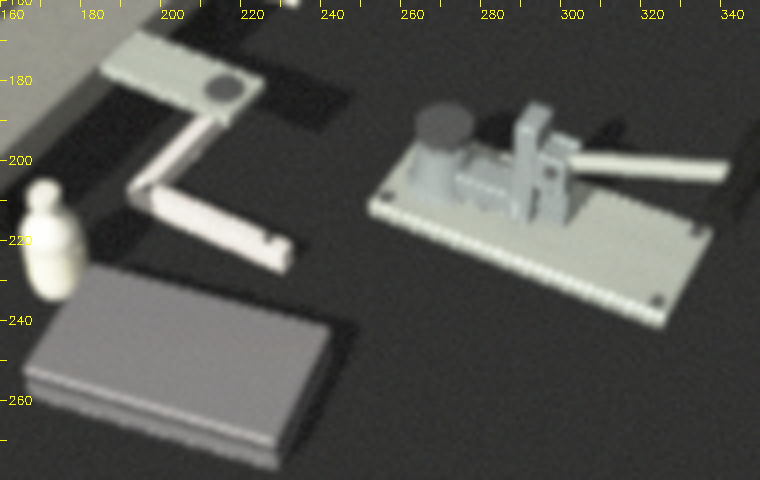

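```bash
python3 - <<'E'
from h import *
np.set_printoptions(precision=1,suppress=True)
t=load("t1"); s=load("s1")
c=atz(t,[(152.2,191.5),(242.5,195.9),(240.8,233.6),(149.7,229)],12); print("jack base",c)
for i in range(4): print(np.linalg.norm(c[i]-c[(i+1)%4]), np.degrees(np.arctan2(*(c[(i+1)%4]-c[i])[1::-1])))
print("saddle",atz(t,[(226.3,212)],66),"bar",atz(t,[(130.5,205)],[115+0]))
f=atz(t,[(254,171),(297.5,175),(296.6,215.5),(299,199)],18); print("fence",f)
print("bolt",atz(t,[(286.5,187)],88), "tongue end",atz(t,[(280.5,176.7),(279.6,196)],85))
print("box",atz(t,[(219,107),(287,100),(293,136),(223,144)],30))
print("dropper", atz(t,[(309,131)],85), atz(s,[(171,184)],85))
# scene
c=atz(s,[(251.5,209.5),(322.5,238.5),(337,217)],12); print("jack scene",c)
print("saddle",atz(s,[(268,191)],66)); print("bolt",atz(s,[(213,182)],88))
print("fence sc top", atz(s,[(231,219),(199,206)],18))
E
```

```text
jack base [[550.7 217.9  12. ]
 [546.6  -0.9  12. ]
 [456.    0.4  12. ]
 [459.9 218.8  12. ]]
218.8496935901666 -91.05273850334459
90.64065381614138 179.14722204177622
218.4044869848667 88.97696386458456
90.75651894480467 -0.5719447120399653
saddle [[501.4  34.6  66. ]] bar [[505.2 242.2 115. ]]
fence [[ 607.3  -26.9   18. ]
 [ 600.9 -132.4   18. ]
 [ 502.5 -131.5   18. ]
 [ 542.4 -136.7   18. ]]
bolt [[559.5 -99.   88. ]] tongue end [[583.1 -85.4  85. ]
 [539.1 -84.1  85. ]]
box [[ 762.2   63.4   30. ]
 [ 786.3 -103.4   30. ]
 [ 694.6 -119.1   30. ]
 [ 668.9   49.9   30. ]]
dropper [[ 692.5 -149.8   85. ]] [[ 625.4 -208.4   85. ]]
jack scene [[546.6  -3.7  12. ]
 [554.6 209.4  12. ]
 [464.  217.3  12. ]]
saddle [[510.3  28.2  66. ]]
bolt [[ 568.5 -109.4   88. ]]
fence sc top [[ 609.   -33.1   18. ]
 [ 607.5 -137.    18. ]]
```

```bash
python3 - <<'E'
from h import *
np.set_printoptions(precision=1,suppress=True)
t=load("t1"); s=load("s1")
A=lambda L:[(x/6+120,y/6+180) for x,y in L]
B=lambda L:[(x/4+215,y/4+90) for x,y in L]
S=lambda L:[(x/4+160,y/4+160) for x,y in L]
c=atz(t,A([(195,70),(740,95),(727,323),(180,295)]),12); print("jack base",c)
print("saddle",atz(t,A([(645,192)]),66),"bar",atz(t,A([(70,150)]),[115]),"post top",atz(t,A([(463,174)]),[100]))
f=atz(t,B([(155,325),(340,338),(333,500),(338,433)]),18); print("fence",f, np.degrees(np.arctan2(f[1]-f[0],f[0]-f[1])[:2]),f[0]-f[1],f[2]-f[3])
print("fence outer", atz(t,B([(155,298),(365,318)]),18))
print("bolt",atz(t,B([(295,388)]),88), "tongue end",atz(t,B([(264,346),(260,425)]),85))
print("box",atz(t,B([(37,68),(308,40),(328,185),(53,215)]),30))
print("dropper", atz(t,B([(387,157)]),85), atz(s,S([(44,187)]),85))
c=atz(s,S([(372,206),(660,318),(712,232)]),12); print("jack scene",c)
print("saddle",atz(s,S([(444,123)]),66)); print("bolt",atz(s,S([(224,88)]),88))
print("fence sc top", atz(s,S([(290,240),(165,185)]),18))
print("tub",atz(t,[(308,272),(360,269),(365,308),(312,312)],50))
print("slab",atz(t,[(332,127),(452,264)],87))
E
```

```text
jack base [[550.3 217.1  12. ]
 [546.9  -2.9  12. ]
 [455.5  -0.5  12. ]
 [459.5 218.   12. ]]
saddle [[501.5  31.9  66. ]] bar [[505.3 239.6 115. ]] post top [[502.7  97.5 100. ]]
fence [[ 606.7  -26.3   18. ]
 [ 602.3 -138.5   18. ]
 [ 503.8 -135.4   18. ]
 [ 544.3 -137.9   18. ]] [-45. -45.] [  4.4 112.2   0. ] [-40.5   2.5   0. ]
fence outer [[ 623.3  -25.8   18. ]
 [ 615.2 -153.7   18. ]]
bolt [[ 559.6 -104.1   88. ]] tongue end [[583.6 -86.5  85. ]
 [538.5 -85.   85. ]]
box [[ 762.6   50.5   30. ]
 [ 786.9 -115.9   30. ]
 [ 694.4 -128.8   30. ]
 [ 669.9   37.2   30. ]]
dropper [[ 696.9 -156.2   85. ]] [[ 696.3 -156.5   85. ]]
jack scene [[551.5   3.6  12. ]
 [554.8 216.4  12. ]
 [466.3 221.   12. ]]
saddle [[505.6  35.   66. ]]
bolt [[ 564.7 -102.2   88. ]]
fence sc top [[ 610.3  -27.6   18. ]
 [ 605.4 -130.8   18. ]]
tub [[ 370.4 -155.8   50. ]
 [ 379.1 -277.3   50. ]
 [ 289.6 -290.1   50. ]
 [ 279.8 -166.7   50. ]]
slab [[ 703.7 -203.3   87. ]
 [ 392.5 -487.1   87. ]]
```

```bash
cat >> h.py <<'E'
from scipy.spatial.transform import Rotation as R
import sys
def state():
    s=manip.observe(); q=s["tool_rot"]; r=R.from_quat(np.r_[q[1:],q[0]])
    return s,r
def phi(r): x=r.as_matrix()[:,0]; return np.degrees(np.arctan2(x[1],x[0]))
def show():
    s,r=state(); print("t",round(s["time_s"],2),"pos",s["ee_pos"].round(1),"phi",round(phi(r),2),"z",r.as_matrix()[:,2].round(3),"F",s["ft_force"].round(1),"open",round(s["opening"]*88.1,1),"q",s["joint_pos"].round(2))
def row(P,ph):
    s,r=state(); d=r.inv().apply(np.array(P,float)-s["ee_pos"])/50
    c,n=np.cos(np.radians(ph)),np.sin(np.radians(ph))
    T=R.from_matrix(np.array([[c,n,0],[n,-c,0],[0,0,-1]]))
    rv=np.degrees((r.inv()*T).as_rotvec())/5
    print(P,ph,"->",d.round(3),rv.round(2))
E
python3 - <<'E'
from h import *
show(); row((280,-200,233),60); row((504,98.5,180),89); row((504,98.5,80),89)
E
```

```text
t 0.25 pos [ 170.  -496.6  232.7] phi 18.89 z [-0.     0.001 -1.   ] F [-0.5 -0.   0.3] open 87.6 q [-1.46  0.31  1.5   0.    1.33 -0.22]
(280, -200, 233) 60 -> [ 4.002e+00 -4.900e+00 -3.000e-03] [-0.01 -0.   -8.22]
(504, 98.5, 180) 89 -> [10.174 -9.097  1.06 ] [-0.000e+00 -1.000e-02 -1.402e+01]
(504, 98.5, 80) 89 -> [10.174 -9.096  3.06 ] [-0.000e+00 -1.000e-02 -1.402e+01]
```

Call:
{"fn": "step_arm", "kwargs": {
  "targets": [
    [[0.5, -0.6, 0], [0, 0, -1], 88],
    [[1, -1.22, 0], [0, 0, -2], 88],
    [[1.5, -1.84, 0], [0, 0, -3], 88],
    [[2, -2.45, 0], [0, 0, -4], 88],
    [[2.5, -3.06, 0], [0, 0, -5], 88],
    [[3, -3.67, 0], [0, 0, -6], 88],
    [[3.5, -4.29, 0], [0, 0, -7.2], 88],
    [[4, -4.9, 0], [0, 0, -8.2], 88]
  ]
}}

```text
time_s: 1.05
ee_pos: [280.0, -198.6, 233.0]
tool_rot: [0.0, 0.866, 0.501, 0.0]
ft_force: [1.4, -0.1, -0.3]
opening: 1.001
```

```bash
python3 - <<'E'
from h import *
show(); row((504,98.5,180),89)
E
```

```text
t 1.05 pos [ 280.  -198.6  233. ] phi 60.1 z [ 0. -0. -1.] F [ 1.4 -0.1 -0.3] open 88.2 q [-0.96 -0.11  1.97  0.    1.28 -0.44]
(504, 98.5, 180) 89 -> [7.384 0.92  1.059] [ 0.    0.   -5.78]
```

Call:
{"fn": "step_arm", "kwargs": {
  "targets": [
    [[0.8, 0.1, 0.1], [0, 0, -0.7], 88],
    [[1.6, 0.2, 0.2], [0, 0, -1.4], 88],
    [[2.4, 0.3, 0.35], [0, 0, -2.1], 88],
    [[3.2, 0.4, 0.45], [0, 0, -2.8], 88],
    [[4, 0.5, 0.57], [0, 0, -3.5], 88],
    [[4.8, 0.6, 0.7], [0, 0, -4.2], 88],
    [[5.6, 0.7, 0.8], [0, 0, -4.9], 88],
    [[6.4, 0.8, 0.92], [0, 0, -5.5], 88],
    [[7.1, 0.88, 1.06], [0, 0, -5.78], 88],
    [[7.38, 0.92, 1.06], [0, 0, -5.78], 88],
    [[7.38, 0.92, 1.06], [0, 0, -5.78], 88]
  ]
}}

```text
time_s: 2.15
ee_pos: [505.1, 97.2, 179.4]
tool_rot: [-0.0, 0.714, 0.7, -0.0]
ft_force: [0.2, -0.4, -0.6]
opening: 1.001
```

```bash
python3 - <<'E'
from h import *
show(); d=grab("wrist","w2"); 
row((504,98.5,80),89)
E
```

```text
t 2.15 pos [505.1  97.2 179.4] phi 88.92 z [-0.001  0.    -1.   ] F [ 0.2 -0.4 -0.6] open 88.2 q [-0.04  0.34  1.61  0.    1.2  -0.02]
(504, 98.5, 80) 89 -> [ 0.045 -0.012  1.992] [-0.01  0.   -0.03]
```

View pics/w2.png

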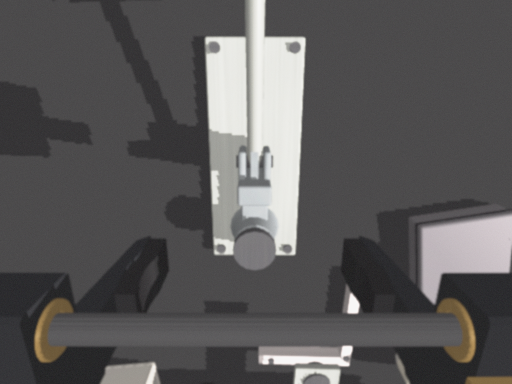

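```bash
python3 - <<'E'
from h import *
d=load("w2"); print(atz(d,[(255,186)],100), "saddle",atz(d,[(255,248)],66), "base", atz(d,[(206.5,38.5),(304,38.5),(297,254.5),(215,254.5)],12))
crop(d,190,140,340,260,"w2a")
E
```

```text
[[505.56052359 107.30351669 100.        ]] saddle [[504.20917024  37.44318084  66.        ]] base [[464.77428974 217.47325914  12.        ]
 [551.35631825 215.70908264  12.        ]
 [549.64783216  -0.92773676  12.        ]
 [459.60300072   0.90098416  12.        ]]
```

View pics/w2a.png

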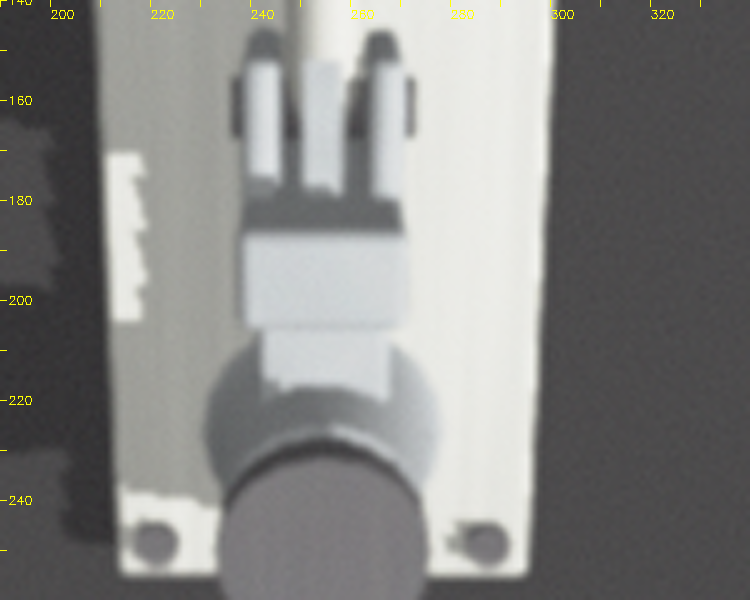

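```bash
python3 - <<'E'
from h import *
d=load("w2"); print(atz(d,[(238.5,186.5),(272,186.5),(272,205),(239,205)],100),atz(d,[(238.5,180),(270.5,179)],80))
row((504.5,98,82),89)
E
```

```text
[[493.36679915 107.1634475  100.        ]
 [518.1079323  106.66049242 100.        ]
 [518.05903931  92.02007688 100.        ]
 [493.21601404  92.52494427 100.        ]] [[492.3979388  106.16722649  80.        ]
 [517.92127639 106.48028169  80.        ]]
(504.5, 98, 82) 89 -> [ 0.035 -0.002  1.952] [-0.01  0.   -0.03]
```

Call:
{"fn": "step_arm", "kwargs": {
  "targets": [
    [[0.02, 0, 0.3], [0, 0, 0], 88],
    [[0.02, 0, 0.6], [0, 0, 0], 88],
    [[0.02, 0, 0.9], [0, 0, 0], 88],
    [[0.02, 0, 1.2], [0, 0, 0], 88],
    [[0.02, 0, 1.45], [0, 0, 0], 88],
    [[0.02, 0, 1.65], [0, 0, 0], 88],
    [[0.02, 0, 1.8], [0, 0, 0], 88],
    [[0.02, 0, 1.91], [0, 0, 0], 88],
    [[0.02, 0, 1.91], [0, 0, 0], 88]
  ]
}}

```text
time_s: 3.1
ee_pos: [504.6, 96.9, 84.0]
tool_rot: [-0.0, 0.715, 0.7, -0.0]
ft_force: [-0.3, 0.1, 0.6]
opening: 0.996
```

```bash
python3 - <<'E'
from h import *
show(); d=grab("wrist","w3"); 
E
```

```text
t 3.1 pos [504.6  96.9  84. ] phi 88.79 z [-0.001 -0.    -1.   ] F [-0.3  0.1  0.6] open 87.8 q [-0.04  0.46  1.71 -0.    0.97 -0.02]
```

View pics/w3.png

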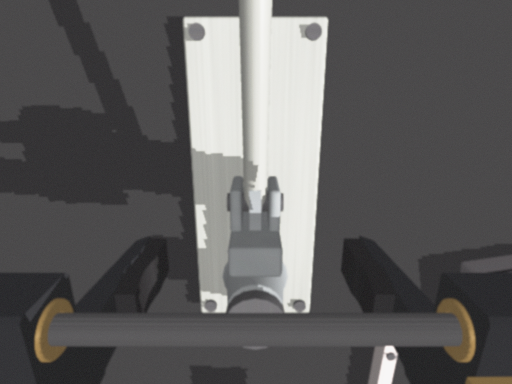

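Call:
{"fn": "step_arm", "kwargs": {
  "targets": [
    [[0.03, 0.01, 0], [0, 0, 0], 60],
    [[0.03, 0.01, 0], [0, 0, 0], 40],
    [[0.03, 0.01, 0], [0, 0, 0], 30],
    [[0.03, 0.01, 0], [0, 0, 0], 20],
    [[0.03, 0.01, 0], [0, 0, 0], 20],
    [[0.03, 0.01, 0], [0, 0, 0], 20],
    [[0.03, 0.01, 0], [0, 0, 0], 20],
    [[0.03, 0.01, 0], [0, 0, 0], 20]
  ],
  "squeeze": 12
}}

```text
time_s: 3.95
ee_pos: [505.2, 98.5, 84.4]
tool_rot: [-0.0, 0.714, 0.7, -0.0]
ft_force: [-7.2, -0.4, 4.3]
opening: 0.297
```

```bash
python3 - <<'E'
from h import *
show()
E
```

```text
t 3.95 pos [505.2  98.5  84.4] phi 88.8 z [-0.  0. -1.] F [-7.2 -0.4  4.3] open 26.2 q [-0.04  0.46  1.71 -0.    0.97 -0.01]
```

```bash
python3 - <<'E'
from h import *
show(); row((557,-1.5,84),87.3)
E
```

```text
t 3.95 pos [505.2  98.5  84.4] phi 88.8 z [-0.  0. -1.] F [-7.2 -0.4  4.3] open 26.2 q [-0.04  0.46  1.71 -0.    0.97 -0.01]
(557, -1.5, 84) 87.3 -> [-1.978  1.078  0.008] [-0.   0.   0.3]
```

Call:
{"fn": "step_arm", "kwargs": {
  "targets": [
    [[-0.1, 0.1, 0], [0, 0, 0], 20],
    [[-0.3, 0.3, 0], [0, 0, 0.1], 20],
    [[-0.5, 0.5, 0], [0, 0, 0.2], 20],
    [[-0.7, 0.7, 0], [0, 0, 0.3], 20],
    [[-0.9, 0.85, 0], [0, 0, 0.3], 20],
    [[-1.1, 0.95, 0], [0, 0, 0.3], 20],
    [[-1.3, 1.05, 0], [0, 0, 0.3], 20],
    [[-1.5, 1.08, 0], [0, 0, 0.3], 20],
    [[-1.7, 1.08, 0], [0, 0, 0.3], 20],
    [[-1.88, 1.08, 0], [0, 0, 0.3], 20],
    [[-1.98, 1.08, 0], [0, 0, 0.3], 20],
    [[-1.98, 1.08, 0], [0, 0, 0.3], 20]
  ]
}}

```text
time_s: 5.15
ee_pos: [557.1, -2.8, 84.4]
tool_rot: [0.0, 0.724, 0.69, -0.0]
ft_force: [0.3, -2.7, -2.2]
opening: 0.294
```

```bash
python3 - <<'E'
from h import *
show(); d=grab("wrist","w4"); t=grab("top","t4"); s=grab("scene","s4"); crop(t,170,150,330,270,"t4a"); crop(s,160,150,320,270,"s4a")
E
```

```text
t 5.15 pos [557.1  -2.8  84.4] phi 87.26 z [-0.    -0.001 -1.   ] F [ 0.3 -2.7 -2.2] open 25.9 q [-0.21  0.54  1.58 -0.    1.02 -0.17]
```

View pics/w4.png

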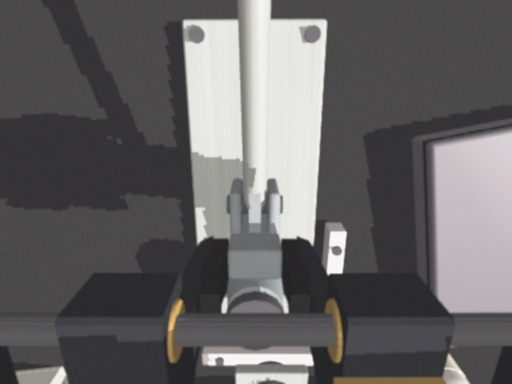

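View pics/t4a.png

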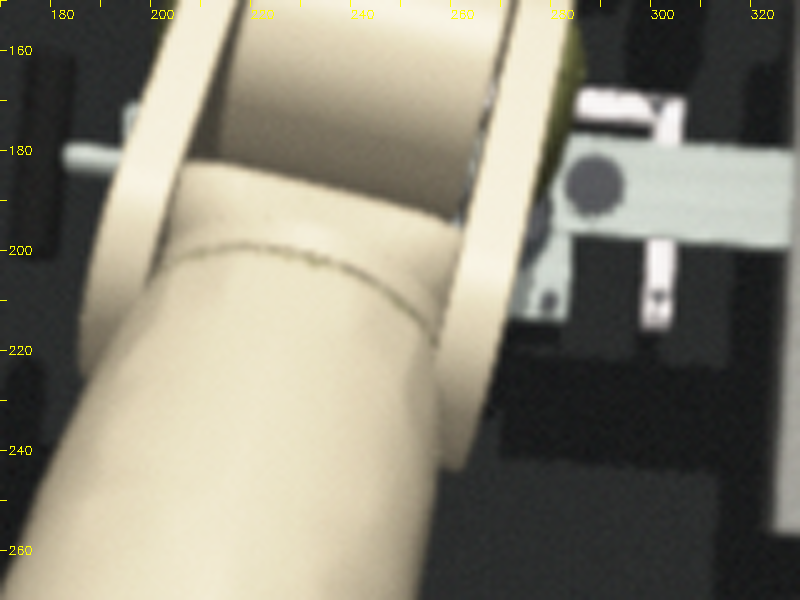

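View pics/s4a.png

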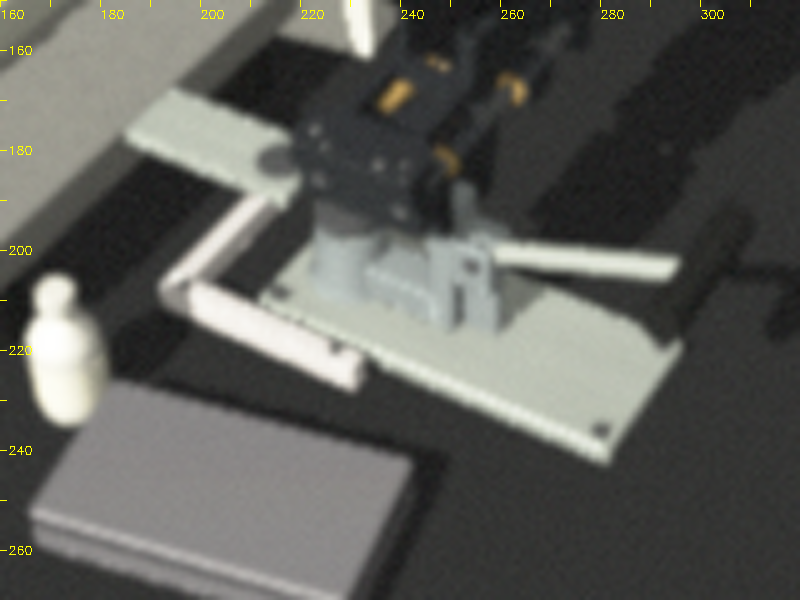

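Call:
{"fn": "step_arm", "kwargs": {
  "targets": [
    [[-0.1, 0, 0], [0, 0, 0], 20],
    [[-0.2, 0, 0], [0, 0, 0], 20],
    [[-0.3, 0, 0], [0, 0, 0], 20],
    [[-0.4, 0, 0], [0, 0, 0], 20],
    [[-0.5, 0, 0], [0, 0, 0], 20],
    [[-0.56, 0, 0], [0, 0, 0], 20],
    [[-0.6, 0, 0], [0, 0, 0], 20],
    [[-0.6, 0, 0], [0, 0, 0], 20]
  ]
}}

```text
time_s: 6.1
ee_pos: [555.8, -32.1, 84.4]
tool_rot: [0.0, 0.724, 0.69, -0.0]
ft_force: [0.4, -1.9, -3.7]
opening: 0.292
```

```bash
python3 - <<'E'
from h import *
show(); s=grab("scene","s5"); crop(s,180,170,300,250,"s5a")
E
```

```text
t 6.1 pos [555.8 -32.1  84.4] phi 87.29 z [-0.    -0.001 -1.   ] F [ 0.4 -1.9 -3.7] open 25.8 q [-0.27  0.54  1.58 -0.    1.02 -0.22]
```

View pics/s5a.png

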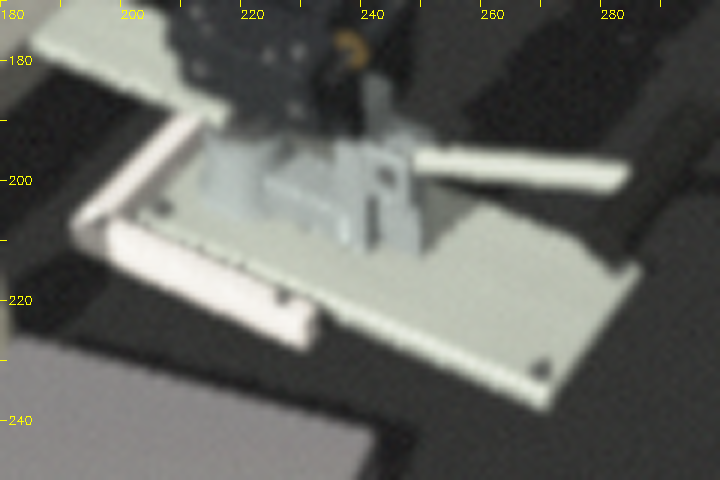

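Call:
{"fn": "step_arm", "kwargs": {
  "targets": [
    [[-0.04, 0, 0], [0, 0, 0], 20],
    [[-0.08, 0, 0], [0, 0, 0], 20],
    [[-0.11, 0, 0], [0, 0, 0], 20],
    [[-0.11, 0, 0], [0, 0, 0], 20]
  ]
}}

```text
time_s: 6.55
ee_pos: [555.5, -37.3, 84.3]
tool_rot: [-0.0, 0.724, 0.69, -0.0]
ft_force: [-0.6, 0.8, -4.0]
opening: 0.286
```

Call:
{"fn": "step_arm", "kwargs": {
  "targets": [
    [[-0.02, 0, 0], [0, 0, 0], 20],
    [[-0.04, 0, 0], [0, 0, 0], 20],
    [[-0.04, 0, 0], [0, 0, 0], 20]
  ]
}}

```text
time_s: 6.85
ee_pos: [555.5, -39.1, 84.4]
tool_rot: [-0.0, 0.724, 0.69, 0.0]
ft_force: [1.1, 1.4, -4.7]
opening: 0.292
```

Call:
{"fn": "step_arm", "kwargs": {
  "targets": [
    [[-0.02, 0, 0], [0, 0, 0], 20],
    [[-0.04, 0, 0], [0, 0, 0], 20],
    [[-0.04, 0, 0], [0, 0, 0], 20]
  ]
}}

```text
time_s: 7.15
ee_pos: [555.7, -39.8, 84.8]
tool_rot: [-0.0, 0.724, 0.69, 0.001]
ft_force: [2.7, 10.2, -1.6]
opening: 0.291
```

```bash
python3 - <<'E'
from h import *
show(); s=grab("scene","s6"); crop(s,180,170,300,250,"s6a")
E
```

```text
t 7.15 pos [555.7 -39.8  84.8] phi 87.28 z [ 0.001  0.002 -1.   ] F [ 2.7 10.2 -1.6] open 25.6 q [-0.28  0.54  1.58  0.    1.02 -0.24]
```

View pics/s6a.png

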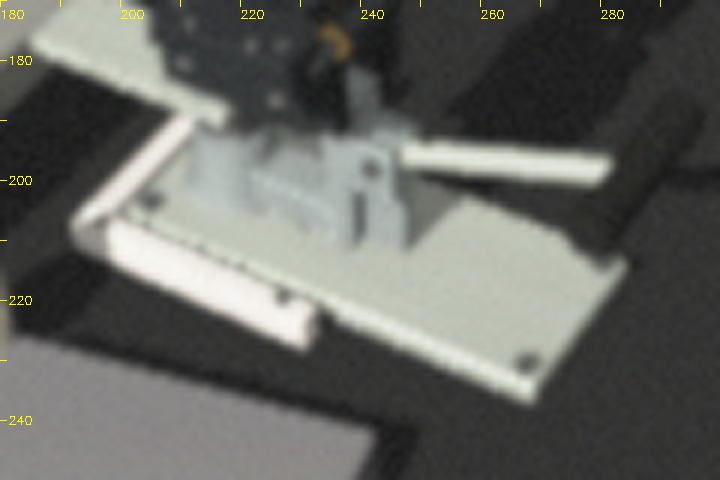

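Call:
{"fn": "step_arm", "kwargs": {
  "targets": [
    [[0, 0.02, 0], [0, 0, 0], 20],
    [[0, 0.04, 0], [0, 0, 0], 20],
    [[0, 0.06, 0], [0, 0, 0], 20],
    [[0, 0.06, 0], [0, 0, 0], 20]
  ]
}}

```text
time_s: 7.6
ee_pos: [557.2, -39.4, 84.6]
tool_rot: [-0.002, 0.724, 0.69, -0.0]
ft_force: [-6.9, 10.9, 2.5]
opening: 0.291
```

Call:
{"fn": "step_arm", "kwargs": {
  "targets": [
    [[0, 0.02, 0], [0, 0, 0], 20],
    [[0, 0.03, 0], [0, 0, 0], 20],
    [[0, 0.03, 0], [0, 0, 0], 20]
  ]
}}

```text
time_s: 7.9
ee_pos: [558.6, -39.4, 84.6]
tool_rot: [-0.002, 0.724, 0.69, -0.0]
ft_force: [-7.6, 12.0, 4.5]
opening: 0.295
```

Call:
{"fn": "step_arm", "kwargs": {
  "targets": [
    [[0, 0.02, 0], [0, 0, 0], 20],
    [[0, 0.04, 0], [0, 0, 0], 20],
    [[0, 0.04, 0], [0, 0, 0], 20]
  ]
}}

```text
time_s: 8.2
ee_pos: [560.6, -39.4, 84.6]
tool_rot: [-0.002, 0.724, 0.69, -0.0]
ft_force: [-6.7, 11.8, 5.2]
opening: 0.296
```

```bash
python3 - <<'E'
from h import *
show(); s=grab("scene","s7"); crop(s,180,170,300,250,"s7a")
E
```

```text
t 8.2 pos [560.6 -39.4  84.6] phi 87.3 z [-0.004  0.003 -1.   ] F [-6.7 11.8  5.2] open 26.1 q [-0.28  0.55  1.56  0.    1.04 -0.23]
```

View pics/s7a.png

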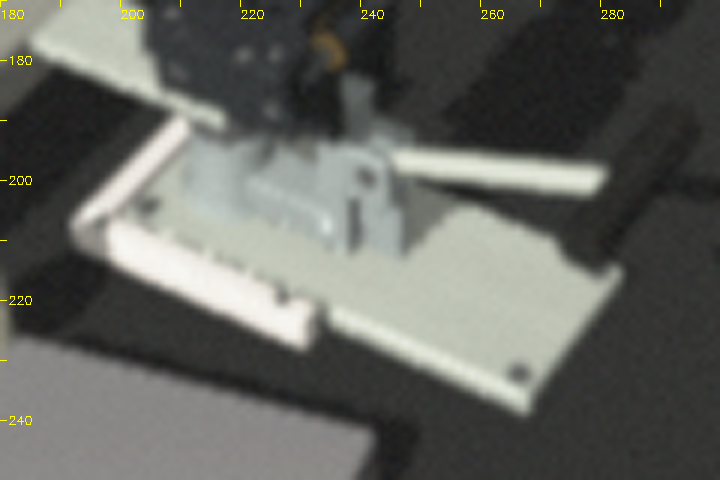

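Call:
{"fn": "step_arm", "kwargs": {
  "targets": [
    [[0, 0.02, 0], [0, 0, 0], 20],
    [[0, 0.03, 0], [0, 0, 0], 20],
    [[0, 0.03, 0], [0, 0, 0], 20]
  ]
}}

```text
time_s: 8.55
ee_pos: [562.0, -39.5, 84.7]
tool_rot: [-0.003, 0.724, 0.69, -0.0]
ft_force: [-8.3, 11.6, 6.2]
opening: 0.294
```

Call:
{"fn": "step_arm", "kwargs": {
  "targets": [
    [[0, 0.02, 0], [0, 0, 0], 20],
    [[0, 0.03, 0], [0, 0, 0], 20],
    [[0, 0.03, 0], [0, 0, 0], 20]
  ]
}}

```text
time_s: 8.85
ee_pos: [563.5, -39.5, 84.8]
tool_rot: [-0.003, 0.724, 0.69, -0.0]
ft_force: [-8.1, 12.1, 5.4]
opening: 0.293
```

Call:
{"fn": "step_arm", "kwargs": {
  "targets": [
    [[0, 0.02, 0], [0, 0, 0], 20],
    [[0, 0.03, 0], [0, 0, 0], 20],
    [[0, 0.03, 0], [0, 0, 0], 20]
  ]
}}

```text
time_s: 9.15
ee_pos: [565.1, -39.5, 84.8]
tool_rot: [-0.003, 0.724, 0.69, -0.0]
ft_force: [-8.4, 13.1, 6.5]
opening: 0.295
```

Call:
{"fn": "step_arm", "kwargs": {
  "targets": [
    [[0, 0.01, 0], [0, 0, 0], 20],
    [[0, 0.02, 0], [0, 0, 0], 20],
    [[0, 0.02, 0], [0, 0, 0], 20]
  ]
}}

```text
time_s: 9.45
ee_pos: [566.1, -39.5, 84.9]
tool_rot: [-0.002, 0.724, 0.69, 0.0]
ft_force: [-7.4, 13.2, 7.5]
opening: 0.296
```

```bash
python3 - <<'E'
from h import *
show(); s=grab("scene","s8"); crop(s,180,170,300,250,"s8a")
E
```

```text
t 9.45 pos [566.1 -39.5  84.9] phi 87.31 z [-0.003  0.004 -1.   ] F [-7.4 13.2  7.5] open 26.1 q [-0.28  0.56  1.54  0.    1.04 -0.23]
```

View pics/s8a.png

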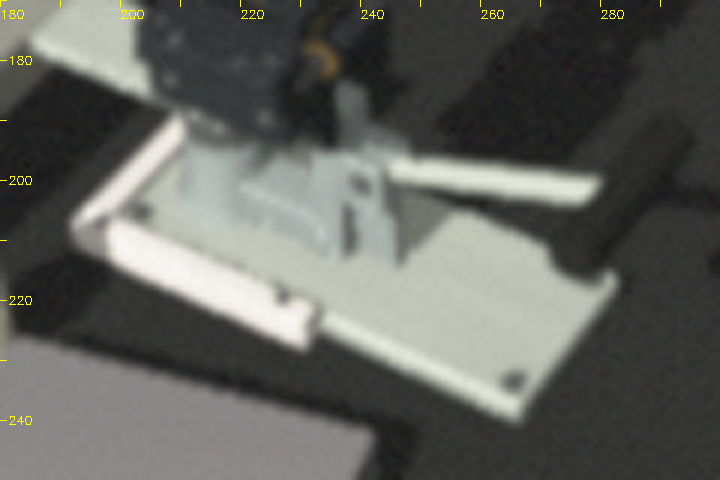

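Call:
{"fn": "step_arm", "kwargs": {
  "targets": [
    [[0, 0.02, 0], [0, 0, 0], 20],
    [[0, 0.03, 0], [0, 0, 0], 20],
    [[0, 0.03, 0], [0, 0, 0], 20]
  ]
}}

```text
time_s: 9.8
ee_pos: [567.4, -39.7, 85.1]
tool_rot: [-0.003, 0.723, 0.69, -0.0]
ft_force: [-10.0, 11.6, 9.5]
opening: 0.294
```

Call:
{"fn": "step_arm", "kwargs": {
  "targets": [
    [[0, 0.02, 0], [0, 0, 0], 20],
    [[0, 0.02, 0], [0, 0, 0], 20]
  ]
}}

```text
time_s: 10.0
ee_pos: [568.3, -40.1, 85.4]
tool_rot: [-0.002, 0.723, 0.69, -0.001]
ft_force: [-11.7, 10.7, 13.0]
opening: 0.291
```

Call:
{"fn": "step_arm", "kwargs": {
  "targets": [
    [[0, 0, 0], [0, 0, 0], 30],
    [[0, 0, 0], [0, 0, 0], 34],
    [[0, 0, 0], [0, 0, 0], 34],
    [[0, 0, 0], [0, 0, 0], 34]
  ]
}}

```text
time_s: 10.4
ee_pos: [569.5, -41.7, 84.5]
tool_rot: [-0.0, 0.724, 0.69, -0.0]
ft_force: [-4.1, 2.6, 0.6]
opening: 0.384
```

```bash
python3 - <<'E'
from h import *
show(); s=grab("scene","s9"); crop(s,180,170,300,250,"s9a"); w=grab("wrist","w9")
E
```

```text
t 10.4 pos [569.5 -41.7  84.5] phi 87.29 z [-0.001  0.    -1.   ] F [-4.1  2.6  0.6] open 33.8 q [-0.28  0.57  1.53  0.    1.04 -0.23]
```

View pics/s9a.png

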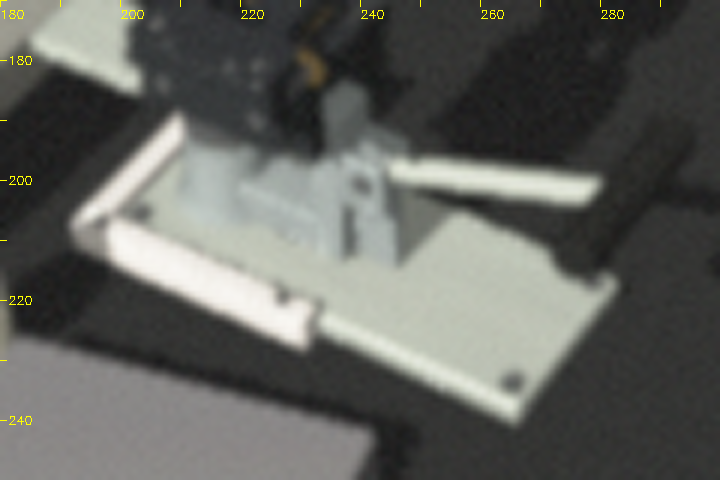

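View pics/w9.png

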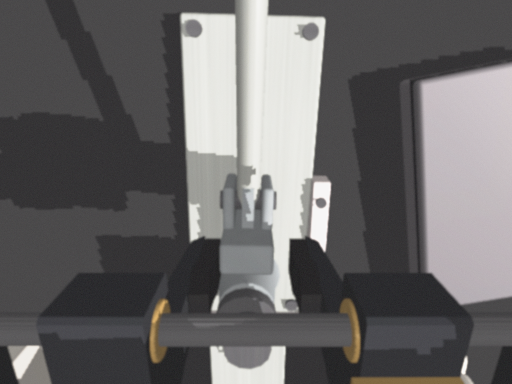

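```bash
python3 - <<'E'
from h import *
w=load("w9"); crop(w,270,160,350,250,"w9a",s=6); crop(w,180,200,340,320,"w9b",s=5)
print(atz(w,[(182,17),(325.5,18)],12), atz(w,[(311.5,193)],18), atz(w,[(311.5,215)],12))
E
```

```text
[[530.9426136   81.30779098  12.        ]
 [618.65596144  76.47044249  12.        ]] [[609.78108165 -34.52035315  18.        ]] [[610.89914674 -53.85244853  12.        ]]
```

View pics/w9a.png

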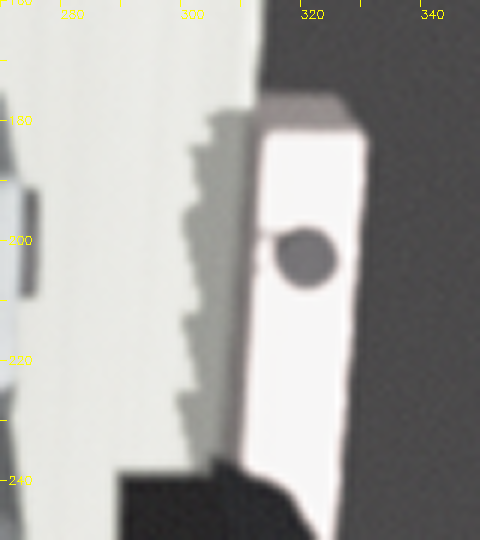

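Call:
{"fn": "step_arm", "kwargs": {
  "targets": [
    [[0, -0.05, 0], [0, 0, 0], 38],
    [[0, -0.06, 0.1], [0, 0, 0], 40],
    [[0, -0.06, 0.25], [0, 0, 0], 40],
    [[0, -0.06, 0.4], [0, 0, 0], 40],
    [[0, -0.06, 0.45], [0, 0, 0], 40],
    [[0, -0.06, 0.45], [0, 0, 0], 40]
  ]
}}

```text
time_s: 11.1
ee_pos: [566.7, -41.6, 61.3]
tool_rot: [-0.0, 0.724, 0.69, -0.0]
ft_force: [-0.3, -0.5, 0.6]
opening: 0.454
```

Call:
{"fn": "step_arm", "kwargs": {
  "targets": [
    [[0, 0, 0], [0, 0, 0], 34],
    [[0, 0, 0], [0, 0, 0], 28],
    [[0, 0, 0], [0, 0, 0], 20],
    [[0, 0, 0], [0, 0, 0], 20],
    [[0, 0, 0], [0, 0, 0], 20]
  ],
  "squeeze": 15
}}

```text
time_s: 11.6
ee_pos: [565.5, -41.5, 62.0]
tool_rot: [-0.001, 0.724, 0.69, -0.001]
ft_force: [-7.6, 0.1, 5.3]
opening: 0.293
```

```bash
python3 - <<'E'
from h import *
show()
E
```

```text
t 11.6 pos [565.5 -41.5  62. ] phi 87.3 z [-0.004  0.    -1.   ] F [-7.6  0.1  5.3] open 25.8 q [-0.28  0.59  1.56 -0.    1.   -0.23]
```

Call:
{"fn": "step_arm", "kwargs": {
  "targets": [
    [[-0.02, 0, 0], [0, 0, 0], 20],
    [[-0.04, 0, 0], [0, 0, 0], 20],
    [[-0.04, 0, 0], [0, 0, 0], 20]
  ]
}}

```text
time_s: 11.9
ee_pos: [565.3, -42.0, 61.9]
tool_rot: [-0.002, 0.724, 0.69, -0.0]
ft_force: [-7.6, 7.8, 6.3]
opening: 0.292
```

Call:
{"fn": "step_arm", "kwargs": {
  "targets": [
    [[-0.02, 0, 0], [0, 0, 0], 20],
    [[-0.03, 0, 0], [0, 0, 0], 20],
    [[-0.03, 0, 0], [0, 0, 0], 20]
  ]
}}

```text
time_s: 12.2
ee_pos: [565.2, -42.3, 61.9]
tool_rot: [-0.003, 0.724, 0.69, 0.0]
ft_force: [-6.0, 14.6, 5.2]
opening: 0.292
```

Call:
{"fn": "step_arm", "kwargs": {
  "targets": [
    [[0, 0, 0], [0, 0, 0], 30],
    [[0, 0, 0], [0, 0, 0], 36],
    [[0, 0, 0], [0, 0, 0], 60],
    [[0, 0, 0], [0, 0, 0], 80],
    [[0, 0, -0.4], [0, 0, 0], 88],
    [[0, 0, -1], [0, 0, 0], 88],
    [[0, 0, -1.8], [0, 0, 0], 88],
    [[0, 0, -2.6], [0, 0, 0], 88],
    [[0, 0, -2.6], [0, 0, 0], 88]
  ]
}}

```text
time_s: 13.1
ee_pos: [568.7, -45.8, 197.4]
tool_rot: [0.004, 0.724, 0.69, 0.002]
ft_force: [0.6, -0.9, 0.3]
opening: 0.996
```

```bash
python3 - <<'E'
from h import *
show(); s=grab("scene","s10"); crop(s,180,160,300,250,"s10a"); w=grab("wrist","w10")
E
```

```text
t 13.1 pos [568.7 -45.8 197.4] phi 87.29 z [ 0.009 -0.003 -1.   ] F [ 0.6 -0.9  0.3] open 87.7 q [-0.29  0.44  1.42 -0.    1.28 -0.24]
```

View pics/s10a.png

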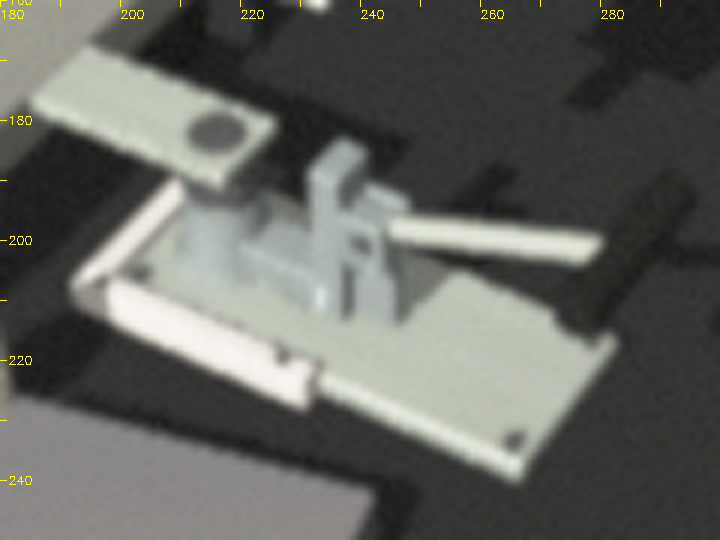

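View pics/w10.png

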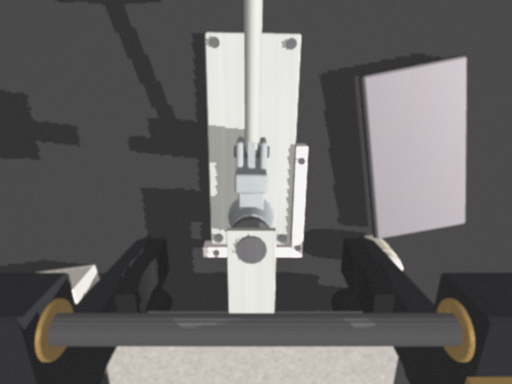

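```bash
python3 - <<'E'
from h import *
np.set_printoptions(precision=1,suppress=True)
w=load("w10"); crop(w,195,195,325,265,"w10a",s=6)
E
```

```text
(no output)
```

View pics/w10a.png

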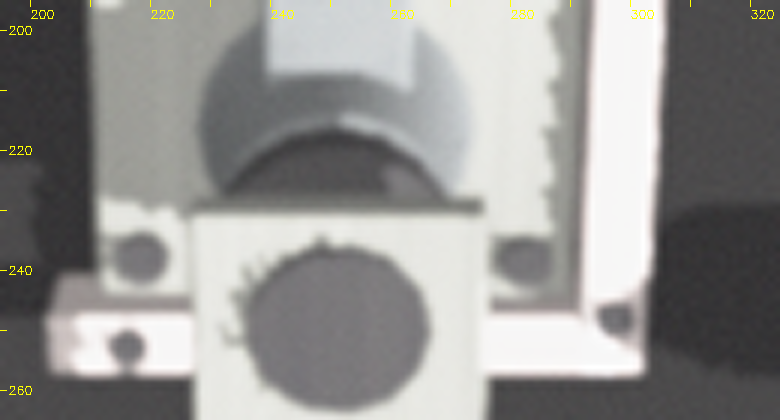

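```bash
python3 - <<'E'
from h import *
w=load("w10"); crop(w,196,225,232,252,"w10b",s=22); crop(w,270,225,306,252,"w10c",s=22); crop(w,285,30,315,160,"w10d",s=4)
E
```

```text
(no output)
```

View pics/w10b.png

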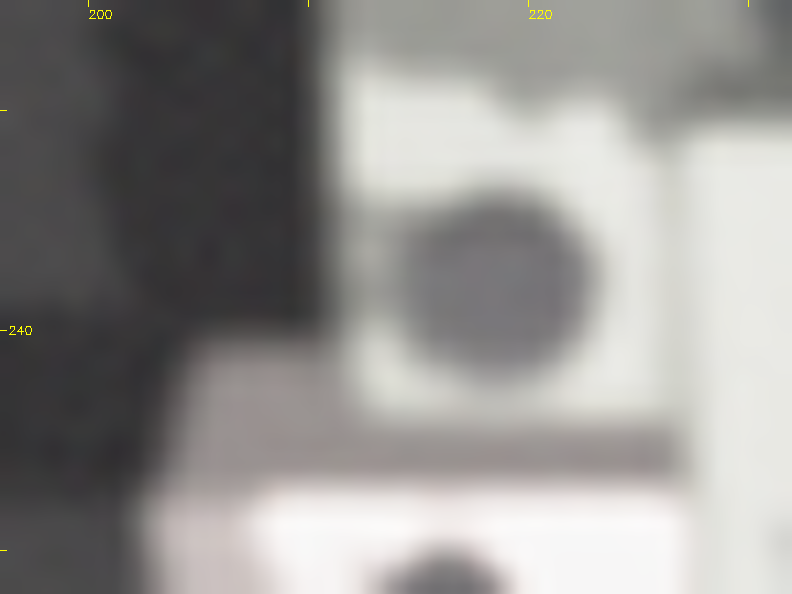

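View pics/w10c.png

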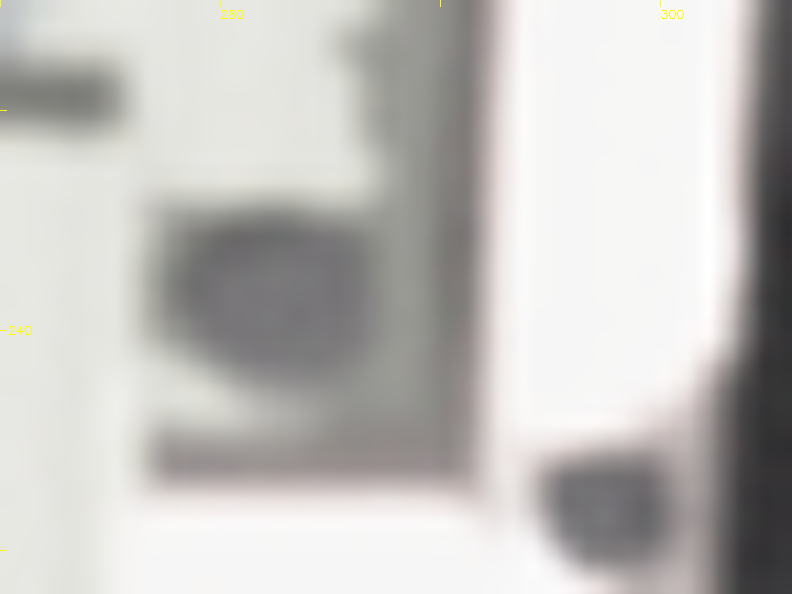

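```bash
python3 - <<'E'
from h import *
w=load("w10"); g=cv2.cvtColor(w["img"],cv2.COLOR_BGR2GRAY).astype(float)
def edgex(v,u0,u1,sgn):  # subpixel strongest horizontal gradient
    r=cv2.GaussianBlur(g,(0,0),0.8)[v]; d=sgn*np.diff(r)[u0:u1]; i=d.argmax(); 
    a=d[max(i-2,0):i+3].clip(0); return u0+max(i-2,0)+(a*np.arange(len(a))).sum()/a.sum()+.5
def fit(pts,z,n):
    P=atz(w,pts,z)[:,:2]; c=P.mean(0); u,s,vt=np.linalg.svd(P-c); d=vt[0]*np.sign(vt[0][1]); res=s[1]/len(P)**.5
    print(n,"angle",np.degrees(-np.arctan2(d[0],d[1])).round(2),"x@y=0",(c+d*(0-c[1])/d[1])[0].round(2),"x@-100",(c+d*(-100-c[1])/d[1])[0].round(2),"res",res.round(2))
fit([(edgex(v,290,306,-1),v) for v in range(45,140,3)],12,"base +x edge")
fit([(edgex(v,200,216,1),v) for v in list(range(45,120,3))],12,"base -x edge")
fit([(edgex(v,288,300,1),v) for v in range(152,240,3)],18,"fence inner")
fit([(edgex(v,300,315,-1),v) for v in range(152,235,3)],18,"fence outer")
E
```

```text
base +x edge angle -3.53 x@y=0 613.05 x@-100 606.89 res 0.09
base -x edge angle -3.59 x@y=0 523.4 x@-100 517.12 res 0.1
fence inner angle -3.07 x@y=0 612.53 x@-100 607.17 res 0.08
fence outer angle -2.96 x@y=0 625.1 x@-100 619.93 res 0.12
```

Call:
{"fn": "step_arm", "kwargs": {
  "targets": [
    [[0, 0, 0], [0, 0, 0], 88],
    [[0, 0, 0], [0, 0, 0], 88]
  ]
}}

```text
time_s: 13.4
ee_pos: [566.2, -45.0, 190.5]
tool_rot: [-0.001, 0.724, 0.69, -0.001]
ft_force: [-0.4, 0.3, 0.1]
opening: 0.997
```

```bash
python3 - <<'E'
from h import *
show(); row((566.3,-41.5,62),87.9)
E
```

```text
t 13.4 pos [566.2 -45.  190.5] phi 87.29 z [-0.002  0.001 -1.   ] F [-0.4  0.3  0.1] open 87.8 q [-0.29  0.44  1.43  0.    1.28 -0.24]
(566.3, -41.5, 62) 87.9 -> [0.069 0.005 2.571] [-0.03 -0.01 -0.12]
```

Call:
{"fn": "step_arm", "kwargs": {
  "targets": [
    [[0.06, 0, 0.5], [0, 0, -0.12], 88],
    [[0.06, 0, 1.1], [0, 0, -0.12], 88],
    [[0.06, 0, 1.6], [0, 0, -0.12], 70],
    [[0.06, 0, 2], [0, 0, -0.12], 60],
    [[0.06, 0, 2.3], [0, 0, -0.12], 50],
    [[0.06, 0, 2.5], [0, 0, -0.12], 40],
    [[0.06, 0, 2.56], [0, 0, -0.12], 40],
    [[0.06, 0, 2.56], [0, 0, -0.12], 32],
    [[0.06, 0.01, 2.56], [0, 0, -0.12], 20],
    [[0.06, 0.01, 2.56], [0, 0, -0.12], 20],
    [[0.06, 0.01, 2.56], [0, 0, -0.12], 20]
  ],
  "squeeze": 25
}}

```text
time_s: 14.5
ee_pos: [566.0, -42.1, 64.5]
tool_rot: [-0.001, 0.72, 0.694, -0.001]
ft_force: [-10.2, 0.2, 6.3]
opening: 0.295
```

Call:
{"fn": "step_arm", "kwargs": {
  "targets": [
    [[-0.02, 0, 0], [0, 0, 0], 20],
    [[-0.04, 0, 0], [0, 0, 0], 20],
    [[-0.05, 0, 0], [0, 0, 0], 20]
  ]
}}

```text
time_s: 14.8
ee_pos: [565.9, -42.4, 64.4]
tool_rot: [-0.003, 0.72, 0.694, 0.0]
ft_force: [-8.8, 13.8, 6.8]
opening: 0.295
```

```bash
python3 - <<'E'
from h import *
show()
E
```

```text
t 14.8 pos [565.9 -42.4  64.4] phi 87.9 z [-0.003  0.004 -1.   ] F [-8.8 13.8  6.8] open 26.0 q [-0.28  0.59  1.56  0.    1.   -0.25]
```

Release, lift, measure yaw again.

Call:
{"fn": "step_arm", "kwargs": {
  "targets": [
    [[0, 0, 0], [0, 0, 0], 30],
    [[0, 0, 0], [0, 0, 0], 36],
    [[0, 0, 0], [0, 0, 0], 60],
    [[0, 0, 0], [0, 0, 0], 80],
    [[0, 0, -0.4], [0, 0, 0], 88],
    [[0, 0, -1], [0, 0, 0], 88],
    [[0, 0, -1.8], [0, 0, 0], 88],
    [[0, 0, -2.5], [0, 0, 0], 88],
    [[0, 0, -2.5], [0, 0, 0], 88],
    [[0, 0, -2.5], [0, 0, 0], 88]
  ]
}}

```text
time_s: 15.8
ee_pos: [567.3, -44.7, 188.9]
tool_rot: [0.0, 0.72, 0.694, 0.0]
ft_force: [-0.6, -0.8, -1.3]
opening: 1.0
```

```bash
cat > yaw.py <<'E'
from h import *
def run(w):
    g=cv2.cvtColor(w["img"],cv2.COLOR_BGR2GRAY).astype(float); gb=cv2.GaussianBlur(g,(0,0),0.8)
    def edgex(v,u0,u1,sgn):
        d=sgn*np.diff(gb[v])[u0:u1]; i=d.argmax(); a=d[max(i-2,0):i+3].clip(0); return u0+max(i-2,0)+(a*np.arange(len(a))).sum()/a.sum()+.5
    def fit(pts,z,n):
        P=atz(w,pts,z)[:,:2]; c=P.mean(0); u,s,vt=np.linalg.svd(P-c); d=vt[0]*np.sign(vt[0][1]); res=s[1]/len(P)**.5
        print(n,"angle",np.degrees(-np.arctan2(d[0],d[1])).round(2),"x@y=0",(c+d*(0-c[1])/d[1])[0].round(2),"x@-100",(c+d*(-100-c[1])/d[1])[0].round(2),"res",res.round(2))
    fit([(edgex(v,290,306,-1),v) for v in range(45,135,3)],12,"base +x edge")
    fit([(edgex(v,198,216,1),v) for v in list(range(45,120,3))],12,"base -x edge")
    fit([(edgex(v,286,300,1),v) for v in range(155,235,3)],18,"fence inner")
E
python3 - <<'E'
from yaw import *
show(); w=grab("wrist","w11"); crop(w,195,140,325,265,"w11a",s=5); run(w)
E
```

```text
t 15.8 pos [567.3 -44.7 188.9] phi 87.89 z [ 0.001 -0.    -1.   ] F [-0.6 -0.8 -1.3] open 88.1 q [-0.28  0.44  1.43 -0.    1.27 -0.25]
base +x edge angle -3.24 x@y=0 612.89 x@-100 607.22 res 0.09
base -x edge angle -3.31 x@y=0 523.29 x@-100 517.51 res 0.09
fence inner angle -3.01 x@y=0 612.45 x@-100 607.2 res 0.08
```

View pics/w11a.png

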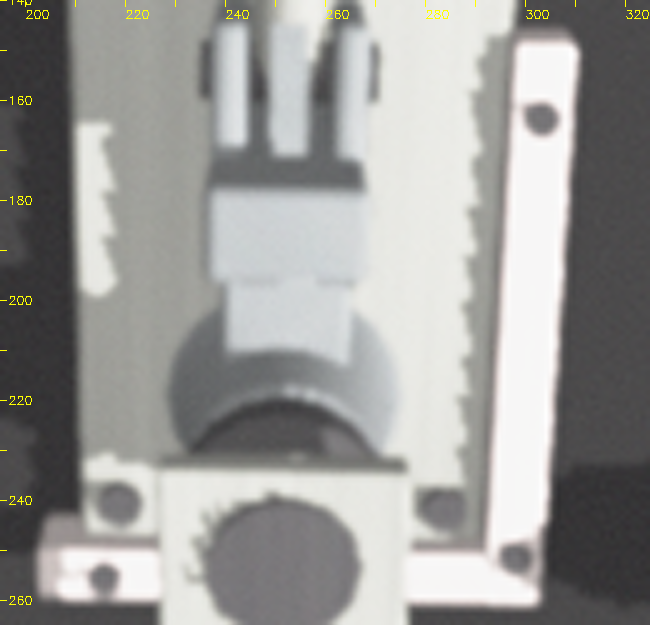

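```bash
python3 - <<'E'
from yaw import *
np.set_printoptions(precision=1,suppress=True)
w=load("w11"); p=atz(w,[(236.7,177.5),(268,177.5),(268,196),(236.7,196)],100); print(p,p.mean(0))
s=load("s10"); crop(s,240,170,310,230,"s10b",s=10)
row((573,99,175),87)
E
```

```text
[[554.2 -30.4 100. ]
 [578.  -31.3 100. ]
 [577.7 -46.3 100. ]
 [553.4 -45.4 100. ]] [565.8 -38.4 100. ]
(573, 99, 175) 87 -> [2.9 0.  0.3] [-0.  -0.   0.2]
```

View pics/s10b.png

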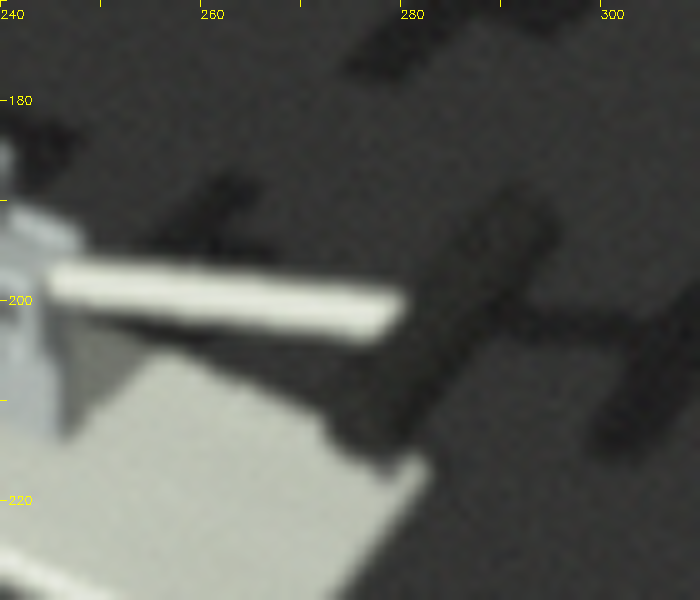

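```bash
python3 - <<'E'
from yaw import *
np.set_printoptions(precision=1,suppress=True)
s=load("s10"); print(atz(s,[(284.5,202.5),(279,199)],115))
row((573,102,175),87)
E
```

```text
[[576.5 105.2 115. ]
 [571.5  87.9 115. ]]
(573, 102, 175) 87 -> [2.9 0.  0.3] [-0.  -0.   0.2]
```

Call:
{"fn": "step_arm", "kwargs": {
  "targets": [
    [[0.4, 0, 0], [0, 0, 0.05], 60],
    [[1, 0, 0], [0, 0, 0.1], 30],
    [[1.6, 0, 0], [0, 0, 0.15], 0],
    [[2.2, 0, 0], [0, 0, 0.2], 0],
    [[2.7, 0, 0], [0, 0, 0.2], 0],
    [[2.95, 0, 0.2], [0, 0, 0.2], 0],
    [[2.95, 0, 0.5], [0, 0, 0.2], 0],
    [[2.95, 0, 0.5], [0, 0, 0.2], 0]
  ],
  "squeeze": 20
}}

```text
time_s: 16.65
ee_pos: [571.3, 102.6, 160.5]
tool_rot: [-0.002, 0.726, 0.688, -0.002]
ft_force: [-1.0, 0.9, -0.3]
opening: 0.298
```

```bash
python3 - <<'E'
from yaw import *
show(); s=grab("scene","s12"); w=grab("wrist","w12"); t=grab("top","t12"); crop(s,230,130,330,230,"s12a",s=6)
E
```

```text
t 16.65 pos [571.3 102.6 160.5] phi 86.91 z [-0.006 -0.    -1.   ] F [-1.   0.9 -0.3] open 26.2 q [-0.02  0.5   1.42 -0.    1.23  0.03]
```

View pics/s12a.png

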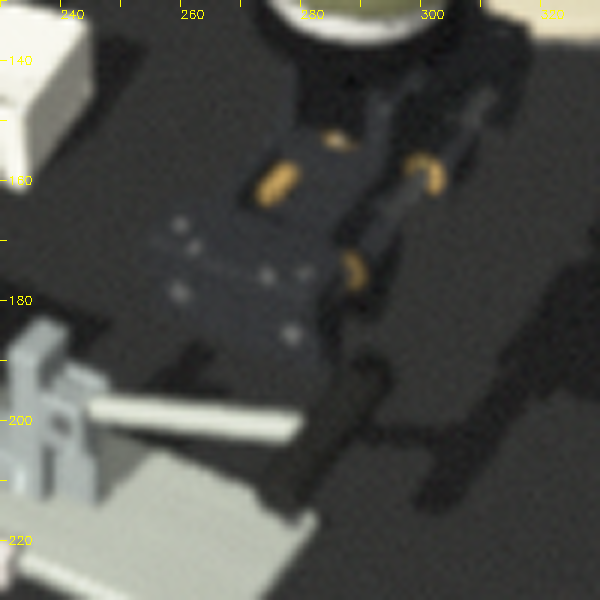

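View pics/w12.png

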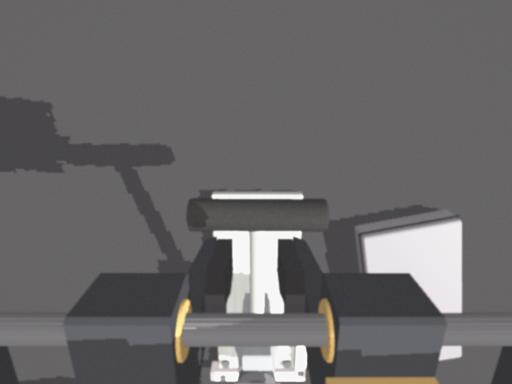

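```bash
python3 - <<'E'
from yaw import *
np.set_printoptions(precision=1,suppress=True)
w=load("w12"); print(atz(w,[(188,199),(327,198),(327,230),(189,231)],115))
K=proj(w,[(573,102,126),(573,102,140)]);print(K)
E
```

```text
[[529.5 116.4 115. ]
 [618.8 112.2 115. ]
 [619.1  89.5 115. ]
 [527.4  93.8 115. ]]
[[256.7 223.2]
 [256.8 233.1]]
```

Call:
{"fn": "step_arm", "kwargs": {
  "targets": [
    [[0, 0.02, 0], [0, 0, 0], 0],
    [[0, 0.02, 0.05], [0, 0, 0], 0],
    [[0, 0.02, 0.1], [0, 0, 0], 0],
    [[0, 0.02, 0.15], [0, 0, 0], 0],
    [[0, 0.02, 0.15], [0, 0, 0], 0]
  ]
}}

```text
time_s: 17.3
ee_pos: [573.4, 102.7, 156.0]
tool_rot: [-0.0, 0.726, 0.688, -0.0]
ft_force: [0.4, -0.2, 0.3]
opening: 0.008
```

```bash
python3 - <<'E'
from yaw import *
show()
E
```

```text
t 17.3 pos [573.4 102.7 156. ] phi 86.9 z [-0.001  0.    -1.   ] F [ 0.4 -0.2  0.3] open 0.7 q [-0.02  0.51  1.42  0.    1.21  0.03]
```

Call:
{"fn": "step_arm", "kwargs": {
  "targets": [
    [[0, 0, 0.12], [0, 0, 0], 0],
    [[0, 0, 0.22], [0, 0, 0], 0],
    [[0.05, 0, 0.38], [0, 0, 0], 0],
    [[0.09, 0, 0.54], [0, 0, 0], 0],
    [[0.12, 0, 0.7], [0, 0, 0], 0],
    [[0.14, 0, 0.86], [0, 0, 0], 0],
    [[0.16, 0, 1.02], [0, 0, 0], 0],
    [[0.16, 0, 1.18], [0, 0, 0], 0],
    [[0.15, 0, 1.3], [0, 0, 0], 0],
    [[0.15, 0, 1.38], [0, 0, 0], 0],
    [[0.14, 0, 1.38], [0, 0, 0], 0]
  ]
}}

```text
time_s: 18.4
ee_pos: [574.4, 110.5, 87.5]
tool_rot: [0.0, 0.726, 0.688, 0.001]
ft_force: [-0.7, 4.8, 6.1]
opening: 0.007
```

```bash
python3 - <<'E'
from yaw import *
show(); s=grab("scene","s13"); crop(s,180,140,300,250,"s13a",s=5)
E
```

```text
t 18.4 pos [574.4 110.5  87.5] phi 86.9 z [ 0.001  0.001 -1.   ] F [-0.7  4.8  6.1] open 0.6 q [-0.01  0.59  1.49  0.    1.07  0.04]
```

View pics/s13a.png

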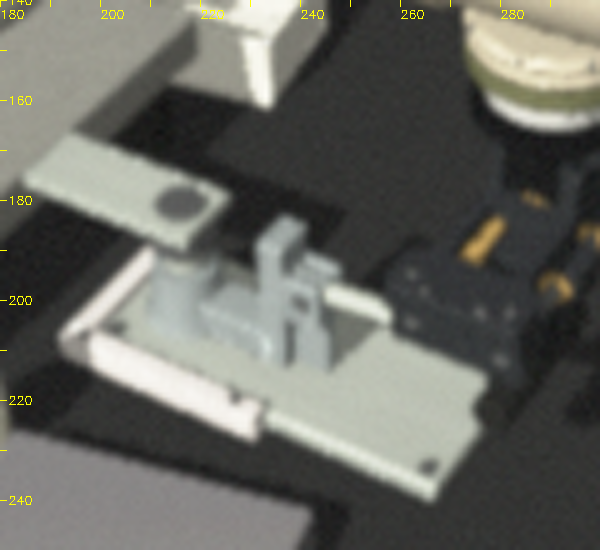

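Call:
{"fn": "step_arm", "kwargs": {
  "targets": [
    [[0, 0, 0.05], [0, 0, 0], 0],
    [[-0.01, 0, 0.1], [0, 0, 0], 0],
    [[-0.01, 0, 0.14], [0, 0, 0], 0],
    [[-0.01, 0, 0.14], [0, 0, 0], 0]
  ]
}}

```text
time_s: 18.85
ee_pos: [574.5, 109.9, 80.8]
tool_rot: [0.0, 0.726, 0.688, 0.001]
ft_force: [0.6, 4.1, 6.2]
opening: 0.005
```

Call:
{"fn": "step_arm", "kwargs": {
  "targets": [
    [[0, 0, 0.04], [0, 0, 0], 0],
    [[0, 0, 0.06], [0, 0, 0], 0],
    [[0, 0, 0.06], [0, 0, 0], 0]
  ]
}}

```text
time_s: 19.15
ee_pos: [574.5, 110.0, 77.9]
tool_rot: [0.0, 0.726, 0.688, 0.001]
ft_force: [-0.0, 4.6, 6.5]
opening: 0.012
```

Call:
{"fn": "step_arm", "kwargs": {
  "targets": [
    [[0, 0, 0.03], [0, 0, 0], 0],
    [[0, 0, 0.06], [0, 0, 0], 0],
    [[0, 0, 0.06], [0, 0, 0], 0]
  ]
}}

```text
time_s: 19.45
ee_pos: [574.6, 109.9, 74.8]
tool_rot: [0.0, 0.726, 0.688, 0.001]
ft_force: [1.1, 4.6, 7.0]
opening: 0.003
```

```bash
python3 - <<'E'
from yaw import *
show(); s=grab("scene","s14"); crop(s,180,140,300,250,"s14a",s=5)
E
```

```text
t 19.45 pos [574.6 109.9  74.8] phi 86.9 z [ 0.002  0.001 -1.   ] F [1.1 4.6 7. ] open 0.3 q [-0.01  0.6   1.5   0.    1.04  0.04]
```

View pics/s14a.png

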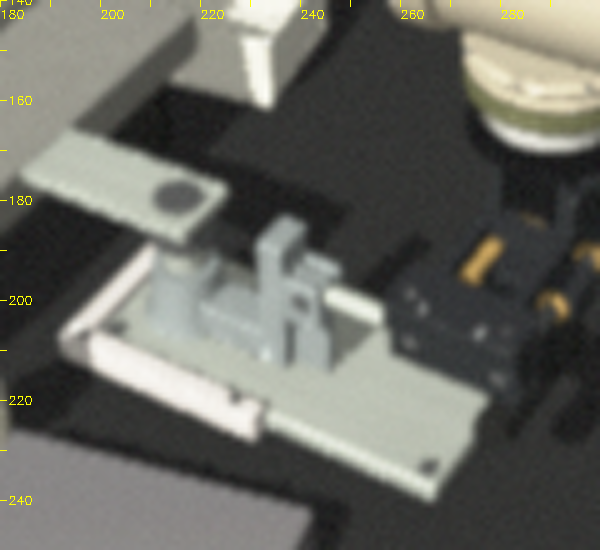

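```bash
python3 - <<'E'
from yaw import *
w=grab("wrist","w14"); K=proj(w,[(574,110,56),(574,101,56),(574,119,56)]);print(K)
crop(w,150,180,350,330,"w14a",s=4)
E
```

```text
[[253.70599329 235.08334104]
 [254.57914612 249.05351724]
 [252.80568179 220.67708064]]
```

View pics/w14a.png

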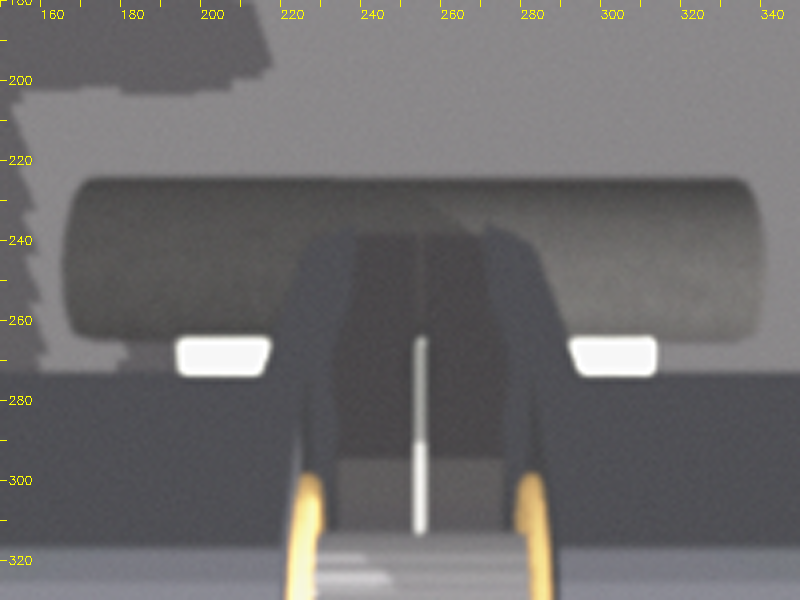

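```bash
python3 - <<'E'
from yaw import *
w=load("w14")
for z in(40,45,50):print(atz(w,[(166,245),(340.5,245),(253.5,224.5),(253.5,265)],z).round(1).tolist())
E
```

```text
[[517.7, 98.3, 40.0], [628.2, 92.0, 40.0], [573.8, 109.4, 40.0], [572.2, 80.7, 40.0]]
[[519.3, 100.9, 45.0], [626.8, 94.7, 45.0], [574.0, 111.6, 45.0], [572.4, 83.8, 45.0]]
[[521.0, 103.5, 50.0], [625.5, 97.5, 50.0], [574.1, 113.9, 50.0], [572.6, 86.8, 50.0]]
```

```bash
python3 - <<'E'
from yaw import *
np.set_printoptions(precision=2,suppress=True)
for f in("w12","w14"):
    w=load(f); 
    print(w["extrinsics"])
show()
w=grab("wrist","w15"); t=grab("top","t15"); s=grab("scene","s15")
crop(t,140,120,340,270,"t15a",s=4)
E
```

```text
[[  1.    -0.05  -0.02 576.95]
 [ -0.06  -0.95  -0.32 186.27]
 [ -0.     0.32  -0.95 312.5 ]
 [  0.     0.     0.     1.  ]]
[[  1.    -0.05  -0.02 578.72]
 [ -0.06  -0.95  -0.32 193.68]
 [  0.     0.32  -0.95 225.54]
 [  0.     0.     0.     1.  ]]
t 19.55 pos [574.5 109.9  74.9] phi 86.9 z [ 0.  0. -1.] F [-0.2  5.4  6.2] open 0.5 q [-0.01  0.6   1.5   0.    1.04  0.04]
```

View pics/t15a.png

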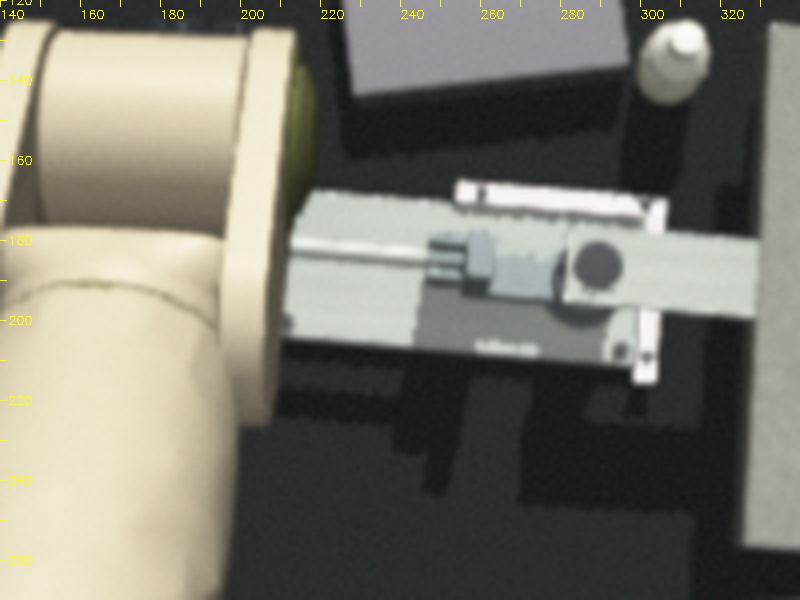

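View pics/s15.png

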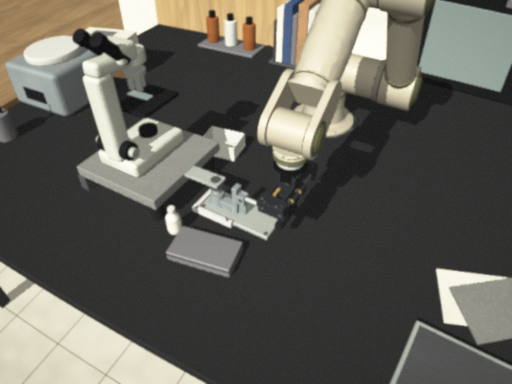

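```bash
python3 - <<'E'
from yaw import *
np.set_printoptions(precision=1,suppress=True)
w=load("w15")
a=np.radians(-3.0); X=np.array([np.cos(a),np.sin(a),0]);Y=np.array([-np.sin(a),np.cos(a),0]);Z=np.array([0,0,1.])
O=np.array([565.8,-39.5,0])  # post
th=np.linspace(0,2*np.pi,60)
for h in(0,.3,.35,.4,.45,.5):
    ang=np.arctan2(45,122)-h
    c=O+Y*(20+130*np.cos(ang))+Z*(70+130*np.sin(ang))
    P=np.array([c+s*45*X+11*np.cos(t)*Y+11*np.sin(t)*Z for s in(-1,1) for t in th]); p=proj(w,P)
    print(h,c,"cols",p[:,0].min(),p[:,0].max(),"rows",p[:,1].min(),p[:,1].max())
crop(w,150,180,350,330,"w15a",s=4)
# rise
s0=load("s10");s1=load("s15");t0=load("t1");t1=load("t15")
g=[cv2.cvtColor(q["img"],cv2.COLOR_BGR2GRAY) for q in(s0,s1)]
tpl=g[0][172:194,205:228]
r=cv2.matchTemplate(cv2.resize(g[1][160:204,190:240],None,fx=8,fy=8,interpolation=2),cv2.resize(tpl,None,fx=8,fy=8,interpolation=2),cv2.TM_CCOEFF_NORMED)
_,m,_,l=cv2.minMaxLoc(r); print("bolt shift px",l[0]/8+190-205,l[1]/8+160-172,m)
B=np.array([562,-103,88.]); d=proj(s1,[B,B+[0,-.5,10],B+[0,-.5,15]]); print(d-d[0])
E
```

```text
0 [573.2 102.3 115. ] cols 133.30630061667887 372.19892844559143 rows 287.984293129053 346.4901509191847
0.3 [573.6 110.1  76.9] cols 158.9487952727559 346.8310943008247 rows 231.15990070757098 275.66059446063525
0.35 [573.7 110.3  70.4] cols 162.49266801062794 343.3451895360489 rows 225.55279859576763 268.3371574779157
0.4 [573.6 110.2  63.9] cols 165.83868605495354 340.0589760273842 rows 220.86157929801047 262.0432636878023
0.45 [573.6 109.7  57.5] cols 168.99410932209827 336.96475904153584 rows 217.01393522037716 256.7192552642918
0.5 [573.6 108.9  51. ] cols 171.96682085235338 334.05428509708065 rows 213.94183890231741 252.277919174368
bolt shift px 0.125 -2.375 0.9439612627029419
[[ 0.   0. ]
 [-0.4 -2.8]
 [-0.5 -4.2]]
```

View pics/w15a.png

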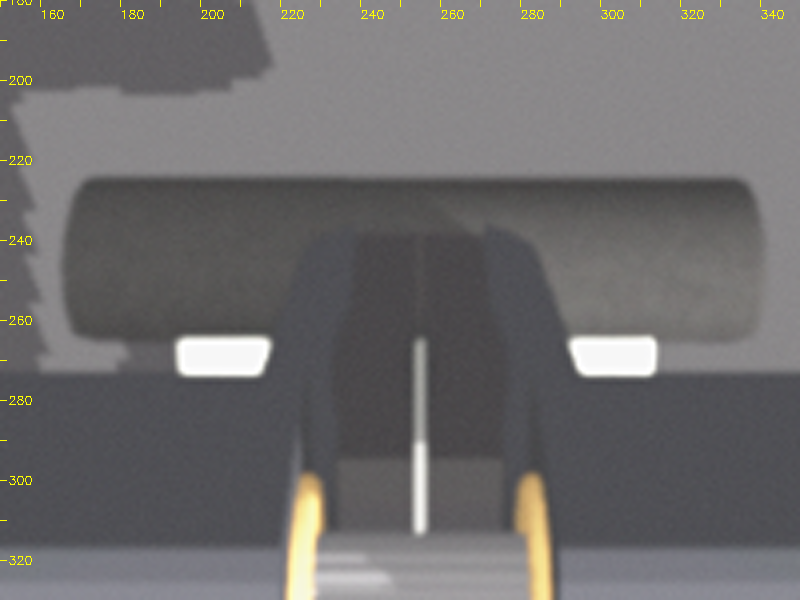

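```bash
cat > rise.py <<'E'
from yaw import *
def rise(f1,f0="s12"):
    s0=load(f0);s1=load(f1)
    g=[cv2.cvtColor(q["img"],cv2.COLOR_BGR2GRAY).astype(np.float32) for q in(s0,s1)]
    best=None
    B=np.array([562,-103,88.])
    # shift of tongue+slab corner patch by phase matching, ECC translation
    m=np.eye(2,3,dtype=np.float32)
    t=g[0][165:196,183:228]; 
    i=g[1][150:206,168:243]; m[0,2]=15;m[1,2]=13
    cc,m=cv2.findTransformECC(t,i,m,cv2.MOTION_TRANSLATION,(3,200,1e-6),None,1)
    dy=m[1,2]-15; dx=m[0,2]-15
    d=proj(s1,[B,B+[0,-.3,10]]); k=(d[1]-d[0])[1]/10
    print(f1,"dx,dy",dx.round(2),dy.round(2),"cc",round(cc,3),"rise mm",(dy/k).round(1),"h",(5+dy/k)/40)
E
python3 - <<'E'
from rise import *
for f in("s1","s10","s13","s14","s15"): rise(f)
E
```

```text
s1 dx,dy -0.03 -0.02 cc 0.979 rise mm 0.1 h 0.12703022270129766
s10 dx,dy 0.0 -0.01 cc 0.999 rise mm 0.0 h 0.12563322603668867
s13 dx,dy 0.2 -1.18 cc 0.987 rise mm 4.2 h 0.2301905428456695
s14 dx,dy 0.21 -2.12 cc 0.972 rise mm 7.5 h 0.3131486636508655
s15 dx,dy 0.2 -2.12 cc 0.972 rise mm 7.6 h 0.31379274014708514
```

```bash
python3 - <<'E'
from rise import *
print([a for a in dir(manip) if not a.startswith("_")], manip.tcp_to_tips)
w=load("w15")
for z in (56,62,68,74,80): print(z,proj(w,[(574.5,101,z),(574.5,110,z),(574.5,119,z)]).round(0).tolist())
E
```

```text
['PlanningError', 'close_job', 'get_image', 'observe', 'tcp_to_tips'] 19.0
56 [[255.0, 249.0], [255.0, 235.0], [254.0, 221.0]]
62 [[255.0, 254.0], [255.0, 240.0], [254.0, 225.0]]
68 [[256.0, 260.0], [255.0, 245.0], [254.0, 230.0]]
74 [[256.0, 266.0], [255.0, 250.0], [254.0, 235.0]]
80 [[256.0, 272.0], [255.0, 256.0], [254.0, 240.0]]
```

Call:
{"fn": "step_arm", "kwargs": {
  "targets": [
    [[0, 0, 0.04], [0, 0, 0], 0],
    [[-0.01, 0, 0.08], [0, 0, 0], 0],
    [[-0.01, 0, 0.12], [0, 0, 0], 0],
    [[-0.01, 0, 0.12], [0, 0, 0], 0]
  ]
}}

```text
time_s: 20.1
ee_pos: [574.5, 109.4, 68.8]
tool_rot: [0.0, 0.726, 0.688, 0.001]
ft_force: [0.8, 4.6, 6.3]
opening: 0.009
```

Call:
{"fn": "step_arm", "kwargs": {
  "targets": [
    [[0, 0, 0.04], [0, 0, 0], 0],
    [[-0.01, 0, 0.08], [0, 0, 0], 0],
    [[-0.01, 0, 0.08], [0, 0, 0], 0]
  ]
}}

```text
time_s: 20.4
ee_pos: [574.5, 108.9, 64.8]
tool_rot: [0.0, 0.726, 0.688, 0.001]
ft_force: [0.9, 4.4, 6.0]
opening: 0.007
```

```bash
python3 - <<'E'
from rise import *
show(); w=grab("wrist","w16"); s=grab("scene","s16"); rise("s16"); crop(w,150,180,350,330,"w16a",s=4)
E
```

```text
t 20.4 pos [574.5 108.9  64.8] phi 86.89 z [ 0.002  0.001 -1.   ] F [0.9 4.4 6. ] open 0.6 q [-0.01  0.62  1.5   0.    1.02  0.04]
s16 dx,dy 0.19 -2.86 cc 0.959 rise mm 10.2 h 0.37924686572927674
```

View pics/w16a.png

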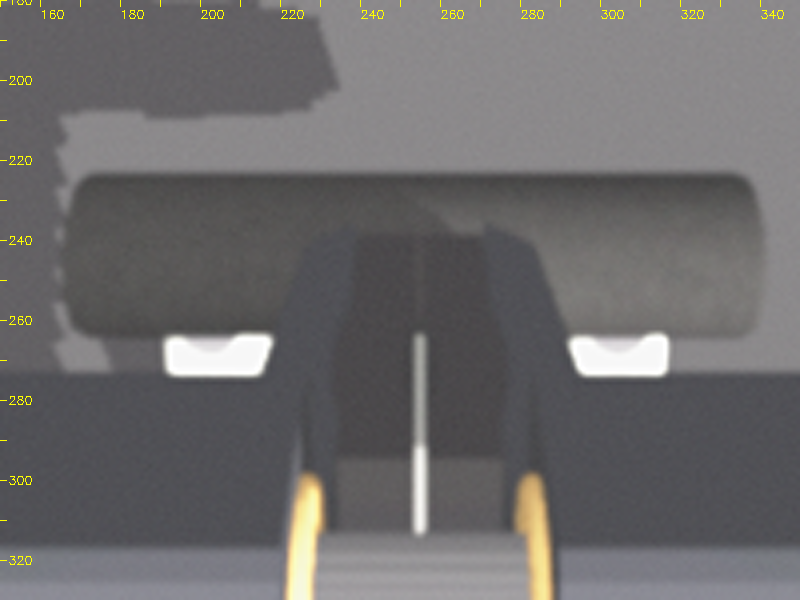

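Call:
{"fn": "step_arm", "kwargs": {
  "targets": [
    [[0, 0, 0.04], [0, 0, 0], 0],
    [[-0.01, 0, 0.08], [0, 0, 0], 0],
    [[-0.01, 0, 0.12], [0, 0, 0], 0],
    [[-0.01, 0, 0.12], [0, 0, 0], 0]
  ]
}}

```text
time_s: 20.9
ee_pos: [574.5, 108.3, 58.7]
tool_rot: [0.0, 0.726, 0.688, 0.001]
ft_force: [0.4, 4.5, 6.5]
opening: 0.012
```

Call:
{"fn": "step_arm", "kwargs": {
  "targets": [
    [[0, 0, 0.04], [0, 0, 0], 0],
    [[-0.01, 0, 0.06], [0, 0, 0], 0],
    [[-0.01, 0, 0.06], [0, 0, 0], 0]
  ]
}}

```text
time_s: 21.2
ee_pos: [574.5, 107.9, 56.0]
tool_rot: [0.0, 0.726, 0.688, 0.001]
ft_force: [-0.5, 3.6, 6.3]
opening: 0.009
```

Call:
{"fn": "step_arm", "kwargs": {
  "targets": [
    [[0, 0, 0.03], [0, 0, 0], 0],
    [[-0.01, 0, 0.06], [0, 0, 0], 0],
    [[-0.01, 0, 0.06], [0, 0, 0], 0]
  ]
}}

```text
time_s: 21.5
ee_pos: [574.6, 107.8, 54.5]
tool_rot: [0.0, 0.726, 0.688, 0.002]
ft_force: [-4.5, 6.0, 21.7]
opening: 0.005
```

```bash
python3 - <<'E'
from rise import *
show(); w=grab("wrist","w17"); s=grab("scene","s17"); rise("s17"); crop(w,130,150,370,330,"w17a",s=3); crop(s,180,140,300,250,"s17a",s=5)
E
```

```text
t 21.5 pos [574.6 107.8  54.5] phi 86.9 z [ 0.003  0.002 -1.   ] F [-4.5  6.  21.7] open 0.4 q [-0.02  0.63  1.51  0.    1.    0.04]
s17 dx,dy 0.01 -3.74 cc 0.944 rise mm 13.3 h 0.45717062761976013
```

View pics/w17a.png

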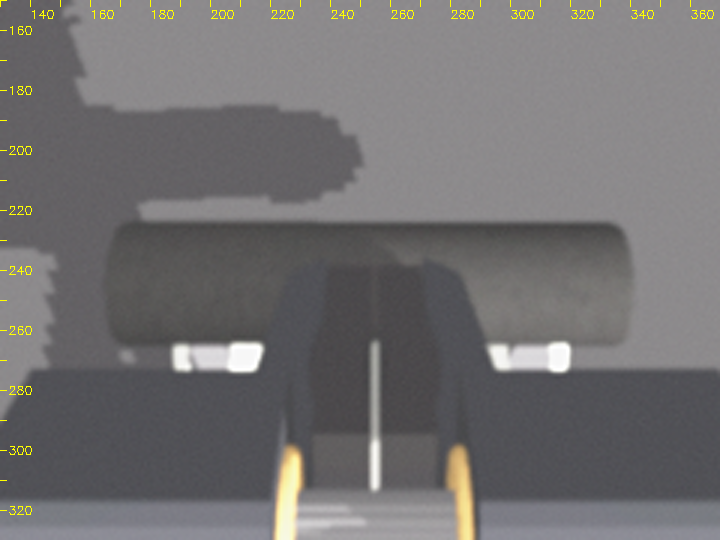

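View pics/s17a.png

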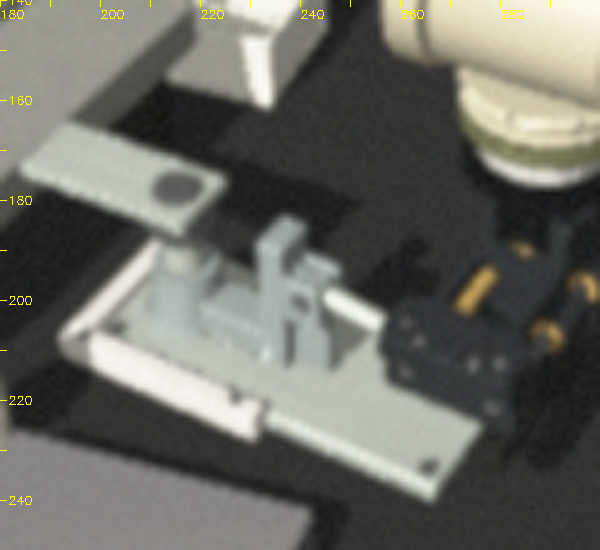

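Call:
{"fn": "step_arm", "kwargs": {
  "targets": [
    [[0.01, 0, -0.15], [0, 0, 0], 0],
    [[0.02, 0, -0.35], [0, 0, 0], 0],
    [[0.03, 0, -0.55], [0, 0, 0], 0],
    [[0.02, 0, -0.75], [0, 0, 0], 0],
    [[0, 0, -0.95], [0, 0, 0], 0],
    [[-0.04, 0, -1.15], [0, 0, 0], 0],
    [[-0.08, 0, -1.35], [0, 0, 0], 0],
    [[-0.1, 0, -1.6], [0, 0, 0], 0],
    [[-0.1, 0, -1.85], [0, 0, 0], 0],
    [[-0.1, 0, -2.05], [0, 0, 0], 0],
    [[-0.1, 0, -2.05], [0, 0, 0], 0],
    [[-0.1, 0, -2.05], [0, 0, 0], 0]
  ]
}}

```text
time_s: 22.8
ee_pos: [573.5, 101.8, 154.8]
tool_rot: [-0.0, 0.726, 0.688, -0.0]
ft_force: [-0.1, 0.6, -0.1]
opening: 0.006
```

```bash
python3 - <<'E'
from rise import *
show(); w=grab("wrist","w18"); s=grab("scene","s18"); rise("s18"); crop(w,130,120,370,330,"w18a",s=3); crop(s,180,140,300,250,"s18a",s=5)
E
```

```text
t 22.8 pos [573.5 101.8 154.8] phi 86.9 z [-0.  0. -1.] F [-0.1  0.6 -0.1] open 0.5 q [-0.03  0.51  1.43  0.    1.21  0.03]
s18 dx,dy 0.01 -0.02 cc 0.999 rise mm 0.1 h 0.12645811526868564
```

View pics/w18a.png

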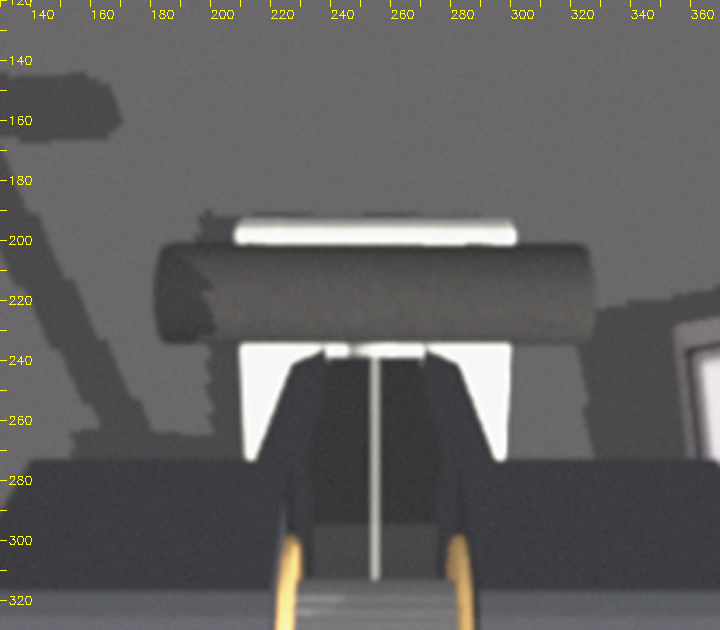

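View pics/s18a.png

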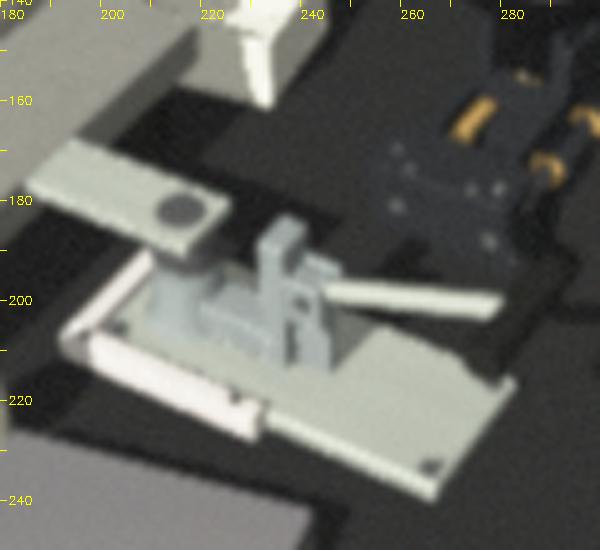

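```bash
python3 - <<'E'
from rise import *
def sh(f1,f0,b):
    x0,y0,x1,y1=b
    a=[cv2.cvtColor(load(q)["img"],cv2.COLOR_BGR2GRAY).astype(np.float32) for q in(f0,f1)]
    m=np.eye(2,3,dtype=np.float32); m[0,2]=m[1,2]=6
    cc,m=cv2.findTransformECC(a[0][y0:y1,x0:x1],a[1][y0-6:y1+6,x0-6:x1+6],m,2-2,(3,200,1e-6),None,1); print(f1,f0,(m[:,2]-6).round(2),round(cc,3))
sh("s18","s12",(230,182,250,214)); sh("s17","s12",(230,182,246,214)); sh("s18","s12",(255,222,275,242)); sh("s17","s12",(255,222,272,242))
E
```

```text
s18 s12 [0.18 0.09] 0.996
s17 s12 [-0.11  0.13] 0.989
s18 s12 [0.2  0.06] 0.998
s17 s12 [-0.02  0.08] 0.996
```

Call:
{"fn": "step_arm", "kwargs": {
  "targets": [
    [[0.02, 0, 0.2], [0, 0, 0], 0],
    [[0.03, 0, 0.4], [0, 0, 0], 0],
    [[0.06, 0, 0.56], [0, 0, 0], 0],
    [[0.1, 0, 0.72], [0, 0, 0], 0],
    [[0.14, 0, 0.88], [0, 0, 0], 0],
    [[0.16, 0, 1.04], [0, 0, 0], 0],
    [[0.17, 0, 1.2], [0, 0, 0], 0],
    [[0.16, 0, 1.36], [0, 0, 0], 0],
    [[0.15, 0, 1.52], [0, 0, 0], 0],
    [[0.14, 0, 1.68], [0, 0, 0], 0],
    [[0.12, 0, 1.82], [0, 0, 0], 0],
    [[0.11, 0, 1.92], [0, 0, 0], 0]
  ]
}}

```text
time_s: 24.1
ee_pos: [574.5, 107.9, 59.1]
tool_rot: [0.0, 0.726, 0.688, 0.001]
ft_force: [-0.4, 5.3, 5.9]
opening: -0.0
```

Call:
{"fn": "step_arm", "kwargs": {
  "targets": [
    [[0, 0, 0.05], [0, 0, 0], 0],
    [[-0.01, 0, 0.1], [0, 0, 0], 0],
    [[-0.01, 0, 0.12], [0, 0, 0], 0],
    [[-0.01, 0, 0.13], [0, 0, 0], 0],
    [[-0.01, 0, 0.13], [0, 0, 0], 0]
  ]
}}

```text
time_s: 24.6
ee_pos: [574.6, 107.6, 54.5]
tool_rot: [0.001, 0.726, 0.688, 0.001]
ft_force: [-6.2, 4.6, 19.7]
opening: 0.006
```

```bash
python3 - <<'E'
from rise import *
show(); w=grab("wrist","w19"); s=grab("scene","s19"); t=grab("top","t19"); rise("s19"); rise("s17"); crop(w,130,120,370,330,"w19a",s=3); crop(s,180,140,300,250,"s19a",s=5)
def sh(f1,f0,b):
    x0,y0,x1,y1=b
    a=[cv2.cvtColor(load(q)["img"],cv2.COLOR_BGR2GRAY).astype(np.float32) for q in(f0,f1)]
    m=np.eye(2,3,dtype=np.float32); m[0,2]=m[1,2]=6
    cc,m=cv2.findTransformECC(a[0][y0:y1,x0:x1],a[1][y0-6:y1+6,x0-6:x1+6],m,2-2,(3,200,1e-6),None,1); print(f1,f0,(m[:,2]-6).round(2),round(cc,3))
sh("s19","s12",(230,182,246,214)); sh("s19","s12",(255,222,272,242))
E
```

```text
t 24.6 pos [574.6 107.6  54.5] phi 86.92 z [ 0.003  0.001 -1.   ] F [-6.2  4.6 19.7] open 0.6 q [-0.02  0.63  1.51  0.    1.    0.04]
s19 dx,dy 0.02 -3.72 cc 0.944 rise mm 13.2 h 0.45525026582121325
s17 dx,dy 0.01 -3.74 cc 0.944 rise mm 13.3 h 0.45717062761976013
s19 s12 [-0.09  0.12] 0.986
s19 s12 [-0.03  0.08] 0.995
```

View pics/w19a.png

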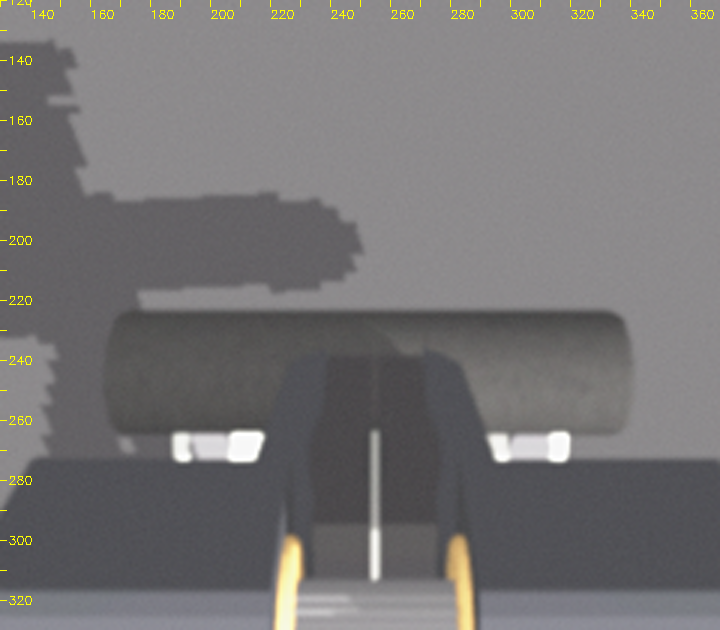

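View pics/s19a.png

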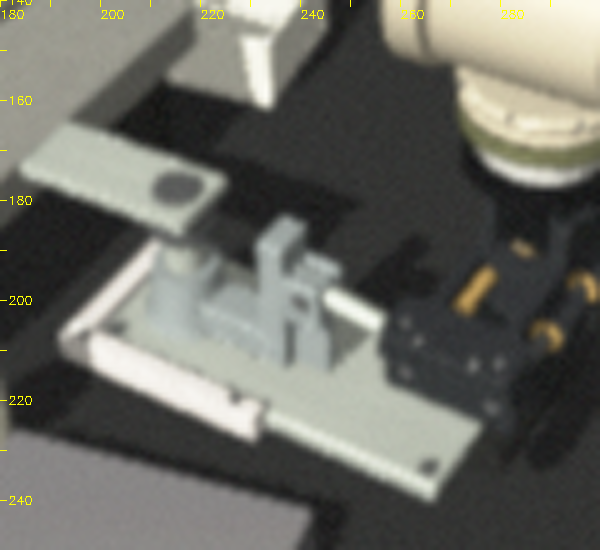

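```bash
python3 - <<'E'
from rise import *
a=[cv2.cvtColor(load(q)["img"],cv2.COLOR_BGR2GRAY).astype(np.float32) for q in("s12","s19")]
for b in((208,174,225,190),(210,176,222,188),(206,174,227,188)):
    x0,y0,x1,y1=b; m=np.eye(2,3,dtype=np.float32); m[0,2]=8;m[1,2]=4
    cc,m=cv2.findTransformECC(a[0][y0:y1,x0:x1],a[1][y0-8:y1+8,x0-8:x1+8],m,0,(3,200,1e-6),None,1); print(m[:,2]-8,cc)
s=load("s12"); B=np.array([562,-103,88.])
for r in(12,13,14,15,16): print(r,proj(s,[B+[0,-0.5*r/15,r]])-proj(s,[B]))
E
```

```text
[-0.7760186 -4.401005 ] 0.987743959726579
[-0.69982815 -4.399542  ] 0.9850384577694324
[-0.8574462 -4.3717995] 0.9915820374330836
12 [[-0.41918481 -3.38367208]]
13 [[-0.4543652  -3.66785927]]
14 [[-0.48958404 -3.95238963]]
15 [[-0.52484136 -4.23726367]]
16 [[-0.56013722 -4.52248193]]
```

```bash
python3 - <<'E'
from rise import *
def sh(f1,f0,b,n):
    x0,y0,x1,y1=b
    a=[cv2.cvtColor(load(q)["img"],cv2.COLOR_BGR2GRAY).astype(np.float32) for q in(f0,f1)]
    m=np.eye(2,3,dtype=np.float32); m[0,2]=m[1,2]=6
    cc,m=cv2.findTransformECC(a[0][y0:y1,x0:x1],a[1][y0-6:y1+6,x0-6:x1+6],m,0,(3,200,1e-6),None,1); print(n,(m[:,2]-6).round(2),round(cc,3))
sh("s19","s1",(162,224,250,280),"box"); sh("s19","s1",(160,200,186,238),"dropper"); sh("s19","s1",(205,125,248,162),"tub")
show(); manip.close_job()
E
```

```text
box [-0.16  0.22] 0.92
dropper [-0.03 -0.06] 0.997
tub [-0.27 -0.23] 0.963
t 24.75 pos [574.6 107.6  54.5] phi 86.92 z [ 0.003  0.001 -1.   ] F [-5.   4.6 21. ] open 0.4 q [-0.02  0.63  1.51  0.    1.    0.04]
the job is handed in; nothing more can be done
```

The job is done and handed in at 24.75 s. The jack is in the fence corner, and the arm is holding the handle fully down with the slab raised.

**Seating the jack:** I gripped the jack by its post, slid it into the corner and pressed it against both fences at about 8 to 14 N. The first seating was about 0.5° out of square, so I gripped it again and corrected it. After that, the wrist image showed a yaw error of about 0.25° and no visible gap on either side.

**Pumping:** The first stroke ran down to the stop, where the press force jumped from about 6 N to 22 N. The handle then came all the way back up, and the slab returned to rest (0.1 mm measured). The second stroke reached the same stop height and is held at about 20 N.

**Last checks:**
- **Lift:** the bolt head over the pad rose about 15.5 mm, against 15 mm expected. A rougher check on a larger image patch gave 13 mm, which I expect to read low.
- **Jack position:** while the handle was up between strokes, the jack appeared to drift about 0.5 mm out of the corner. In the last picture it was within about 0.3 mm of its seated position.
- **Bystanders:** the slide box, dropper bottle and tub show only image shifts of 0.35 px or less. The slide box and tub matches were looser than the dropper's.

**One disagreement:** the fingers met the handle bar about 25 mm lower in tool position than the stated fingertip length predicts. I therefore judged the stop by force and slab height, not by tool height.

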